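Draw the mat out from under the glass shelf and bring the egg cup to the tray

ROBOT

A 7-joint arm with a two-finger parallel gripper is mounted at the origin on the work surface. World frame = base frame: x ahead of the robot, y to its left, z up, the work surface at z = 0. Lengths are in m, angles in degrees, forces in N, time in s.
With the tool pointing down it reaches from about 0.4 to 0.875 m from the base axis. Payload 6.5 kg.
Tool frame: the origin (TCP) lies at the very end of the fingers, on their centre line; the grasp point (between the pads) lies 19 mm behind it (ctrl.grip_point_offset is the distance from the TCP to the grasp point, in m); y points along the fingers, z is the direction in which the jaws open and shut, and the axes are right-handed (so a half turn about y gives the same grasp; the last joint's range is limited). The gripper opens to 85 mm and grips with 20 to 120 N. Pads are 22 mm wide; open, the fingers measure 114 mm over their backs; the gripper's body (76 mm by 85 mm) begins 54 mm behind the grasp point. The pads swing forward as they close: fully open they stand 13 mm farther back than shut.
Start: joints at [-74.725, 30.733, -0.252, 88.115, 0.149, 61.152, -4.079], TCP at [0.212, 0.614, 0.231] pointing down, gripper open.
Joint ranges: [-154.64, 154.64], [-21.42, 123.67], [-72.66, 72.17], [13.99, 137.28], [-74.86, 254.86], [10.95, 109.41], [-158.01, 158.01]. Speed limits (degrees/s): [136.94, 136.94, 180, 180, 180, 180, 180].

INTERFACE

Orientations are given as a 3x3 rotation matrix whose columns are the frame's x, y, z axes.
In Python, from rig import readout, optics, ctrl gives the robot as it stands. The module is installed in compiled form; this text tells all that it offers.
- The arm moves only by the shell command python3 -m creep 'ROWS'. ROWS is JSON, a list of rows, each a list of 5 numbers: the shift along the tool's x, y, z in mm, then the turn about the tool's y in degrees, then the opening, from 0 (shut) to 1 (fully open). A call has 1 to 20 rows; each row is the pose to reach, as a shift and turn from the pose measured when the call began, along the tool's axes at that moment; what a row does not reach only later rows make up. A row lasts 1/12 s, in which the tool goes at most 41.7 mm and 7.16 degrees, less where a joint would pass 70% of its speed; a pose out of reach is approached as far as the arm can. A call with a gripper value outside its range is refused whole. The fingers move at their own pace and stop on an object; the grip force is fixed at half the most. Time passes only in rows, so rows that repeat a pose let the fingers close. It gives the time, the measured TCP pose, the force and the opening at its end, in the units of the state.
- readout.get_state(): the state, without advancing time (a new reading comes with each control period).
- optics.capture(name): name is "scene" or "top" or "wrist"; returns the picture (420x560x3 uint8, blue, green, red); there is no depth.
- optics.calibration(name): a dict with "K" (3x3 intrinsics, pixels), "k1" (the pictures are not rectified: a ray, as slopes to the right and down, at radius r is drawn at 1 + k1 r^2 times it, then the intrinsics apply), "rvec" (rotation vector, rad) and "tvec" (3), from world to camera coordinates, as OpenCV has them. Camera axes: x right, y down, z forward; pixel columns grow to the right and rows downward; lengths in m; the calibration is good to about 2 mm. A picture is of the moment at which its call begins: read the wrist's pose just before it. calibration takes no time and is no camera call; for the wrist camera it gives the pose at the moment of the call.
- ctrl.hand_in(): hands the job in, once; it reports no verdict.
The state is a dict: "clock": time; "joints": joint angles; "joint_vel": joint speeds; "effort": joint torques, N m; "tool_pos": TCP position; "eef_rot": TCP orientation; "ft_force": force on the tool from outside, world axes, zero at the start; "torque": the same for the moment, N m; "opening": opening from 0.0 (shut) to 1.0 (fully open).
Only numpy, scipy, OpenCV 4.12 (cv2) and the standard library are available. Lean on these libraries where they do the work, as an engineer would, in place of code of your own. Each camera call takes 0.05 s, during which the arm holds its last target.

TASK

The egg cup has been pushed back under the low glass shelf together with the thin mat it stands on. Reach in under the glass with slanted fingers (upright the hand has no room), press on the bare front strip of the mat and draw it towards you until the whole mat is out from under the shelf, with the cup riding along upright and untouched and the shelf not bumped. Then lift the egg cup off and set it down gently, still upside down, in the empty far half of the steel tray, leaving the mat out in the open and all the other things where they are.

Things in the scene. Friction and masses are not known exactly. Their poses are not given: they have to be found in the camera images.
- shelf: fixed low shelf: two pine end panels 18 mm thick, 344 mm apart, and a clear glass top 380 mm wide (y), 190 mm deep (x), 8 mm thick, its underside 150 mm up (an 18 mm rail hangs below it at the back only); jar and clock on its back third, up to 75 mm high. Origin: on the dresser, below the middle of the glass edge nearest the robot; x points back under the shelf, away from the robot, z up
- mat: thin stiff mat, dark rubber face on hardboard, 130 mm (x) by 160 mm (y), 4 mm thick, 120 g, loose on the slick lacquer (friction about 0.25; fingertips on rubber about 0.9): it follows a fingertip pressing with 5 to 15 N. At first its front edge shows 2 to 12 mm before the glass edge, turned up to 0.1 rad; its front 50 mm is bare. Origin: centre of its underside; x points to its back edge, z up
- mat_back_left (a point): the back left corner of the mat's underside (mat frame x +65 mm, y +80 mm)
- mat_back_right (a point): the back right corner of the mat's underside (mat frame x +65 mm, y -80 mm)
- egg_cup: white ceramic egg cup, 75 g, standing upside down on the back part of the mat: 62 mm high, rim (below) 50 mm across and nearly straight-sided for the lowest 24 mm, narrowing to a 21 mm stem 46 mm up, foot on top 42 mm across. Origin: centre of the rim plane on which it stands; z points to the foot
- tray: fixed stainless steel tray, 270 mm (x) by 190 mm (y), 20 mm high, walls and floor 3 mm thick, rim standing out 7 mm; left or right of the shelf. Origin: centre of its underside; x points away from the robot, y to the left. The half towards +x is empty; the half towards -x, nearer the robot, holds spoon, pacifier and cover
- pacifier: yellow pacifier standing button down in the near half of the tray, shield 32 by 44 mm, 43 mm high; leave it. Origin: centre of its underside
- cover: clear bell-shaped pacifier cover, 42 mm across, 38 mm high, in the near half of the tray; leave it. Origin: centre of its underside
- spoon: short wooden spoon, 142 mm long, lying across the near end of the tray; leave it. Origin: below the middle of the spoon, at tray floor height
- travel_case: closed lavender plastic travel case, 66 by 78 mm, 54 mm high, on the dresser on the side where the tray is not; leave it. Origin: centre of its underside

How it is judged:
By the outcome, as a careful person would: the job done as asked, in the order asked, and still so for the second after the job is handed in, with the robot touching nothing.
It also fails if it takes over 72 s, if anything falls off the work surface, if the arm or the gripper's body presses on something with over 40 N, if the wrist force passes 120 N, or if a joint passes its speed limit or range.

## Working session

There is one attempt and no reset: what is moved stays moved. The work goes in short steps, Python scripts to look and compute and a shell command to move; the robot and the scene stay as the last step left them, time stands still between calls to the robot, and variables do not carry over. Pictures are saved under pics/ and viewed, and the job is handed in when it is done.

```bash
mkdir -p pics; ls; python3 - <<'E'
from rig import readout, optics, ctrl
import cv2, numpy as np
s=readout.get_state(); print(s); print(ctrl.grip_point_offset)
for n in ["scene","top","wrist"]:
    c=optics.calibration(n); print(n,c)
    cv2.imwrite(f"pics/{n}0.png",optics.capture(n))
E
```

```text
pics
{'clock': 0.0, 'joints': array([-74.72432734,  30.77698487,  -0.25304444,  88.17164689,
         0.14950947,  61.15265674,  -4.07923153]), 'joint_vel': array([-0.14576463, -0.03519079,  0.0283473 ,  0.06795519, -0.00972436,
       -0.03417257,  0.00215495]), 'effort': array([ 1.11971360e-04, -5.83422375e+01,  1.04862090e+00, -2.59114963e+01,
        1.23039947e-02,  9.49453271e-03, -2.20931855e-05]), 'tool_pos': array([0.21217901, 0.61371282, 0.23041265]), 'eef_rot': array([[ 9.45147900e-01, -4.32936060e-04,  3.26642402e-01],
       [-3.26642655e-01, -1.70826680e-03,  9.45146368e-01],
       [ 1.48804427e-04, -9.99998447e-01, -1.75598017e-03]]), 'ft_force': array([-0.01321351,  0.13650999, -0.48900113]), 'torque': array([ 0.02174982, -0.03384486, -0.02984215]), 'opening': 1.0011340312026806}
0.0187
scene {'K': array([[396.04458921,   0.        , 277.54613663],
       [  0.        , 396.04458921, 206.58283936],
       [  0.        ,   0.        ,   1.        ]]), 'k1': -0.0007967705472316161, 'rvec': array([ 2.73693609, -0.73828036,  0.12692142]), 'tvec': array([-0.46590827,  0.25887062,  1.01763613])}
top {'K': array([[481.66865574,   0.        , 277.1347658 ],
       [  0.        , 481.66865574, 214.38460051],
       [  0.        ,   0.        ,   1.        ]]), 'k1': -0.07833796137617692, 'rvec': array([ 2.09059705, -2.13947268,  0.17735458]), 'tvec': array([0.01860864, 0.56618191, 1.23577829])}
wrist {'K': array([[331.78989232,   0.        , 281.49502543],
       [  0.        , 331.78989232, 210.47956468],
       [  0.        ,   0.        ,   1.        ]]), 'k1': -0.023997937767941516, 'rvec': array([-2.32947453, -1.66031601, -0.27336499]), 'tvec': array([-0.64907446, -0.04244537,  0.38150008])}
```

View pics/scene0.png

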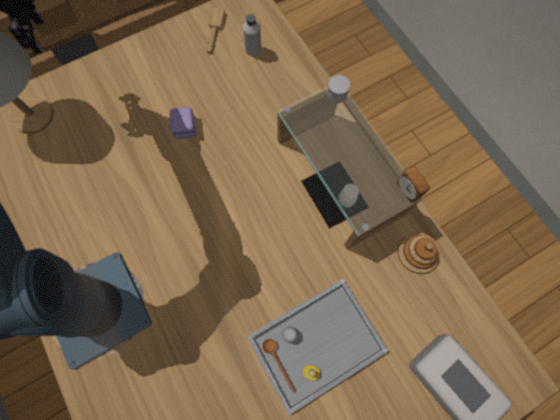

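View pics/top0.png

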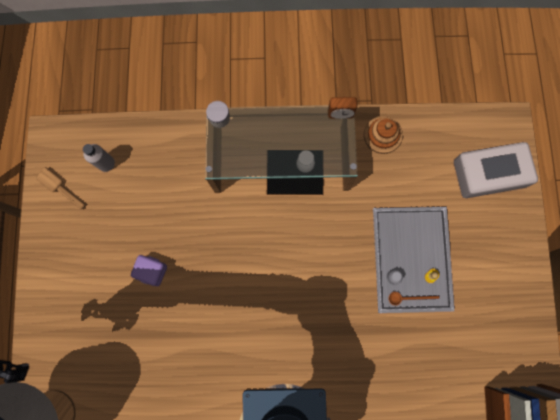

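View pics/wrist0.png

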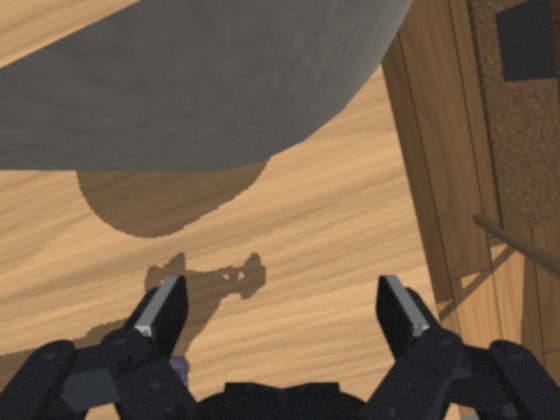

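```bash
cat > h.py <<'E'
import cv2, numpy as np
from rig import readout, optics, ctrl
def ray(n,uv,cal=None):
    c=cal or optics.calibration(n)
    p=cv2.undistortPoints(np.array(uv,float).reshape(-1,1,2),c["K"],np.array([c["k1"],0,0,0]))[:,0]
    R=cv2.Rodrigues(c["rvec"])[0]
    d=np.c_[p,np.ones(len(p))]@R
    return -R.T@c["tvec"],d
def plane(n,uv,z,cal=None):
    o,d=ray(n,uv,cal); return o+d*((z-o[2])/d[:,2])[:,None]
def proj(n,P,cal=None):
    c=cal or optics.calibration(n)
    return cv2.projectPoints(np.array(P,float).reshape(-1,1,3),c["rvec"],c["tvec"],c["K"],np.array([c["k1"],0,0,0]))[0][:,0]
def tri(n1,p1,n2,p2):
    o1,d1=ray(n1,[p1]);o2,d2=ray(n2,[p2]);d1=d1[0];d2=d2[0]
    t=np.linalg.lstsq(np.c_[d1,-d2],o2-o1,rcond=None)[0]
    a=o1+d1*t[0];b=o2+d2*t[1]; return (a+b)/2,np.linalg.norm(a-b)
def crop(img,x0,y0,w,h,k,out):
    cv2.imwrite(out,cv2.resize(img[y0:y0+h,x0:x0+w],None,fx=k,fy=k,interpolation=cv2.INTER_CUBIC))
E
python3 - <<'E'
from h import *
t=cv2.imread("pics/top0.png");s=cv2.imread("pics/scene0.png")
crop(t,200,90,170,120,4.7,"pics/t_shelf.png")
crop(t,365,195,100,125,4.7,"pics/t_tray.png")
crop(s,265,70,170,175,3.4,"pics/s_shelf.png")
E
```

```text
(no output)
```

View pics/t_shelf.png

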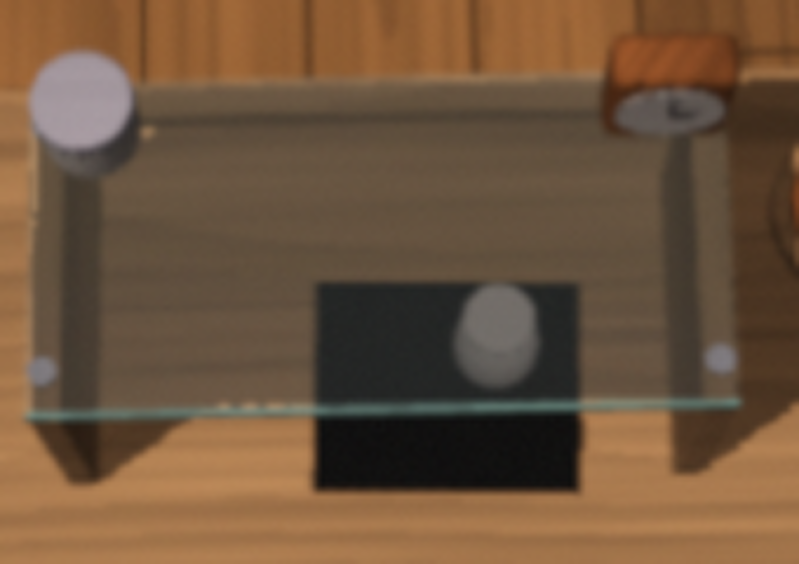

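View pics/s_shelf.png

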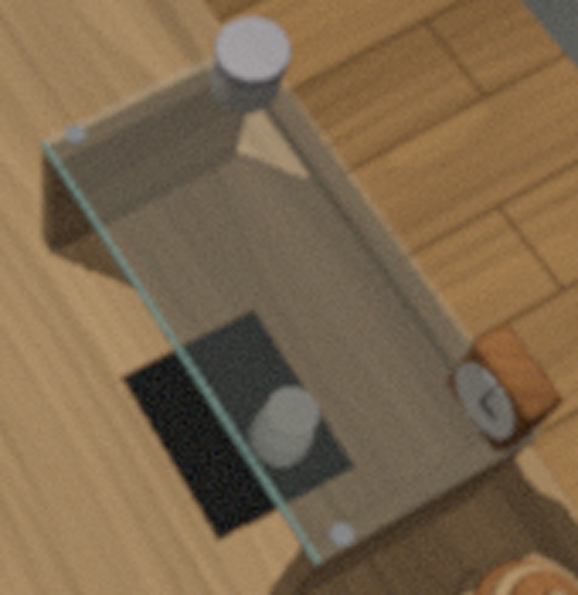

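View pics/t_tray.png

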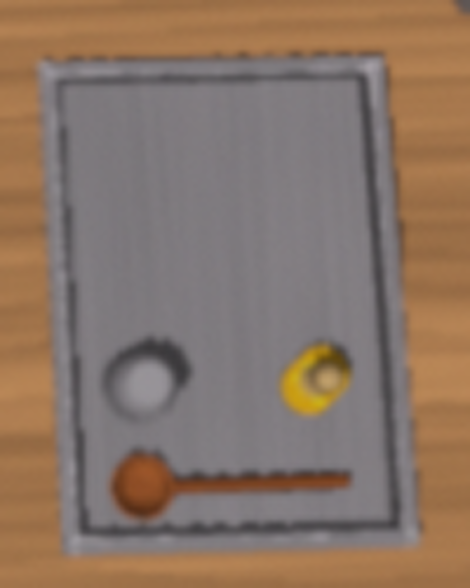

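```bash
python3 - <<'E'
from h import *
np.set_printoptions(precision=4,suppress=True)
def T(p): p=np.array(p,float); return (p+.5)/4.7-.5+[200,90]
def S(p): p=np.array(p,float); return (p+.5)/3.4-.5+[265,70]
def Y(p): p=np.array(p,float); return (p+.5)/4.7-.5+[365,195]
mt=plane("top",T([[315,490],[579,491],[578,283],[316,282]]),.004)
ms=plane("scene",S([[123,378],[220,537],[353,466],[253,312]]),.004)
print("mat FL FR BR BL\n",mt,"\n",ms)
for z in(.15,.158):
    print(z,plane("top",T([[27,415],[740,403]]),z),plane("scene",S([[45,147],[318,562]]),z))
print("panel feet",plane("top",T([[75,482],[98,482],[675,473],[698,473]]),0),plane("scene",S([[48,248]]),0))
print("foot top",plane("top",T([[500,317]]),.066),plane("scene",S([[293,410]]),.066),tri("top",T([500,317]),"scene",S([293,410])))
print("rim", plane("top",T([[455,340],[539,340],[496,388]]),.012))
print("tray rim FL.. outer",plane("top",Y([[40,62],[384,57],[418,545],[66,551]]),.02))
print("cover",plane("top",Y([[147,381]]),.038),"pac",plane("top",Y([[327,377]]),.04))
E
```

```text
mat FL FR BR BL
 [[ 0.635   0.0346  0.004 ]
 [ 0.6303 -0.1226  0.004 ]
 [ 0.7597 -0.1272  0.004 ]
 [ 0.7647  0.0318  0.004 ]] 
 [[ 0.6356  0.0337  0.004 ]
 [ 0.6317 -0.1231  0.004 ]
 [ 0.7584 -0.1271  0.004 ]
 [ 0.7627  0.0298  0.004 ]]
0.15 [[ 0.6462  0.1828  0.15  ]
 [ 0.6427 -0.1986  0.15  ]] [[ 0.6442  0.18    0.15  ]
 [ 0.6427 -0.1957  0.15  ]]
0.158 [[ 0.6441  0.1814  0.158 ]
 [ 0.6405 -0.1973  0.158 ]] [[ 0.6417  0.1758  0.158 ]
 [ 0.6402 -0.1965  0.158 ]]
panel feet [[ 0.6447  0.1789  0.    ]
 [ 0.6443  0.1651  0.    ]
 [ 0.6408 -0.1808  0.    ]
 [ 0.6405 -0.1945  0.    ]] [[0.6433 0.1711 0.    ]]
foot top [[ 0.7201 -0.0762  0.066 ]] [[ 0.7203 -0.0752  0.066 ]] (array([ 0.7189, -0.076 ,  0.0696]), np.float64(2.473810026958002e-05))
rim [[ 0.7233 -0.0513  0.012 ]
 [ 0.722  -0.1017  0.012 ]
 [ 0.6928 -0.0749  0.012 ]]
tray rim FL.. outer [[ 0.5845 -0.2582  0.02  ]
 [ 0.5824 -0.4613  0.02  ]
 [ 0.3004 -0.4579  0.02  ]
 [ 0.3032 -0.2574  0.02  ]]
cover [[ 0.3964 -0.3049  0.038 ]] pac [[ 0.3957 -0.4066  0.04  ]]
```

```bash
python3 - <<'E'
from h import *
np.set_printoptions(precision=3,suppress=True)
print("lamp base",plane("scene",[[35,118]],0.01),plane("top",[[60,405]],0.01))
print("case",plane("top",[[150,270]],.05),plane("scene",[[183,122]],.05))
print("tool",proj("scene",[readout.get_state()["tool_pos"]]),proj("top",[readout.get_state()["tool_pos"]]))
c=optics.calibration("wrist");R=cv2.Rodrigues(c["rvec"])[0]
print("wristcam pos",-R.T@c["tvec"],"axes rows\n",R)
E
```

```text
lamp base [[0.055 0.6   0.01 ]] [[0.071 0.598 0.01 ]]
case [[0.425 0.346 0.05 ]] [[0.426 0.342 0.05 ]]
tool [[42.932 40.204]] [[ 11.334 359.629]]
wristcam pos [0.134 0.641 0.374] axes rows
 [[ 0.326  0.945 -0.001]
 [ 0.895 -0.309  0.323]
 [ 0.305 -0.106 -0.947]]
```

```bash
python3 -m creep '[[60,-10,-20,-2,1],[100,-20,-60,-4,1],[130,-30,-100,-6,1],[170,-40,-140,-8,1],[210,-50,-180,-10,0.5],[250,-60,-220,-12,0],[290,-70,-260,-14,0],[330,-70,-300,-16,0],[370,-70,-330,-18,0],[400,-70,-360,-19,0],[440,-70,-392,-19,0],[440,-70,-392,-19,0],[440,-70,-392,-19,0],[440,-70,-392,-19,0],[440,-70,-392,-19,0],[440,-70,-392,-19,0],[440,-70,-392,-19,0]]'
```

```text
clock: 1.57
tool_pos: [0.5, 0.0992, 0.301]
eef_rot: [[1.0, -0.001, 0.003], [-0.003, -0.001, 1.0], [-0.001, -1.0, -0.001]]
ft_force: [-0.2, 1.2, -0.3]
opening: 0.002
```

```bash
python3 - <<'E'
from h import *
np.set_printoptions(precision=3,suppress=True)
s=readout.get_state(); print(s['joints'],s['eef_rot'],s['clock'],s['opening'])
cv2.imwrite("pics/s1.png",optics.capture("scene"))
E
```

```text
[-26.835  12.66   12.402 105.037  -2.974  62.688  76.456] [[ 1.    -0.001  0.003]
 [-0.003 -0.001  1.   ]
 [-0.001 -1.    -0.001]] 1.5667 0.001508495360873264
```

View pics/s1.png

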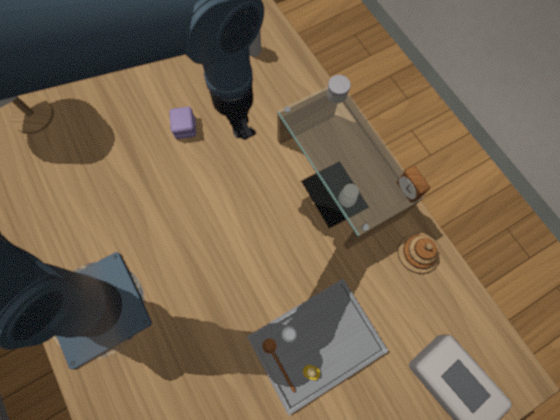

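```bash
python3 -m creep '[[20,-40,0,0,0],[50,-80,0,0,0],[80,-100,0,0,0],[120,-120,0,0,0],[160,-120,0,0,0],[200,-120,0,0,0],[240,-120,0,0,0],[280,-120,0,0,0],[320,-120,0,0,0],[360,-120,0,0,0],[400,-120,0,0,0],[440,-120,0,0,0],[480,-120,0,0,0],[500,-120,0,0,0]]'; python3 -c "
from h import *
print(readout.get_state()['joints'].round(1))"
```

```text
clock: 2.78
tool_pos: [0.8598, 0.0798, 0.4105]
eef_rot: [[1.0, 0.017, 0.026], [-0.027, 0.016, 1.0], [0.016, -1.0, 0.016]]
ft_force: [-0.3, -0.6, -0.4]
opening: 0.003
[-14.4  62.3  60.7  15.8 -55.8 108.3  88.3]
```

```bash
python3 -m creep '[[200,0,0,0,0],[200,0,0,0,0],[200,0,0,0,0],[200,0,0,0,0],[200,0,0,0,0],[200,0,0,0,0]]'; python3 -c "
from h import *
print(readout.get_state()['joints'].round(1))"
```

```text
clock: 3.28
tool_pos: [0.8715, 0.0717, 0.3885]
eef_rot: [[1.0, 0.005, 0.022], [-0.022, 0.133, 0.991], [0.002, -0.991, 0.133]]
ft_force: [-0.2, 0.7, 0.6]
opening: -0.0
[-10.6  65.7  72.1  14.  -74.9 109.4  89.5]
```

```bash
cat > kin.py <<'E'
import numpy as np, itertools
from scipy.spatial.transform import Rotation as Ro
from scipy.optimize import least_squares
D=[([-74.72432734,30.77698487,-0.25304444,88.17164689,0.14950947,61.15265674,-4.07923153],[.21217901,.61371282,.23041265],[[.9451479,-.000433,.326642],[-.326643,-.001708,.945146],[.000149,-.999998,-.001756]]),
([-26.835,12.66,12.402,105.037,-2.974,62.688,76.456],[.5,.0992,.301],[[1,-.001,.003],[-.003,-.001,1],[-.001,-1,-.001]]),
([-14.4,62.3,60.7,15.8,-55.8,108.3,88.3],[.8598,.0798,.4105],[[1,.017,.026],[-.027,.016,1],[.016,-1,.016]]),
([-10.6,65.7,72.1,14.,-74.9,109.4,89.5],[.8715,.0717,.3885],[[1,.005,.022],[-.022,.133,.991],[.002,-.991,.133]])]
# tool axes: end frame z = tool y ; end x,y via c7
def rz(a): return Ro.from_euler('z',a,degrees=True).as_matrix()
def ry(a): return Ro.from_euler('y',a,degrees=True).as_matrix()
def fk(j,p,s):
    c1,d1,d3,a,b,d5,a6,d7,c7=p
    R=rz(s[0]*j[0]+c1);t=np.array([0,0,d1])
    R=R@ry(s[4]*j[1]); t=t+R@[a,0,d3]
    R=R@rz(s[1]*j[2])@ry(s[5]*j[3]); t=t+R@[b,0,d5]
    R=R@rz(s[2]*j[4])@ry(s[6]*j[5]); t=t+R@[a6,0,d7]
    R=R@rz(s[3]*j[6]+c7)
    return t,np.c_[R[:,0],R[:,2],-R[:,1]]
def res(p,s,D=D):
    r=[]
    for j,t,R in D:
        T,RR=fk(j,p,s); r+=list((T-t)*5)+list((RR-np.array(R)).ravel())
    return np.array(r)
if __name__=="__main__":
    best=None
    for s in itertools.product([1,-1],repeat=4):
        for c7 in (0,90,180,270):
            for sy in [(1,1,1),(1,-1,1),(1,1,-1)]:
              for c1 in(0,180):
                S=s+sy
                q=least_squares(res,[c1,.33,.4,0,0,.4,0,.25,c7],args=(S,),x_scale=[50,.1,.1,.1,.1,.1,.1,.1,50])
                if best is None or q.cost<best[0]: best=(q.cost,S,q.x)
    print(best[0],best[1],best[2].round(4)); print(np.abs(res(best[2],best[1])).max())
E
python3 kin.py
```

```text
0.0012676666953683937 (-1, -1, -1, -1, 1, 1, 1) [-4.127900e+00  3.705000e-01  4.985000e-01 -1.640000e-02 -3.240000e-02
  4.691000e-01  1.430000e-02  3.754000e-01  2.658481e+02]
0.02359440501563531
```

```bash
python3 -m creep '[[-40,0,0,0,0],[-80,10,0,0,0],[-120,30,0,0,0],[-160,50,0,0,0],[-200,70,0,0,0],[-240,80,0,0,0],[-280,90,-20,0,0],[-320,90,-40,0,0],[-320,90,-60,0,0],[-320,90,-70,0,0]]'; python3 -c "
from h import *
s=readout.get_state()
print(s['joints'].round(3).tolist(),s['tool_pos'].round(4).tolist(),s['eef_rot'].round(5).tolist())"
```

```text
clock: 4.12
tool_pos: [0.5517, 0.0276, 0.2902]
eef_rot: [[1.0, 0.004, 0.015], [-0.015, 0.136, 0.991], [0.002, -0.991, 0.136]]
ft_force: [0.3, -0.4, 0.8]
opening: 0.0
[-51.763, 33.518, 71.217, 102.349, -41.181, 73.178, 120.826] [0.5517, 0.0276, 0.2902] [[0.99988, 0.00384, 0.01501], [-0.0154, 0.13601, 0.99059], [0.00176, -0.9907, 0.13606]]
```

```bash
cat > kin2.py <<'E'
from kin import *
D2=[D[0],D[1],([-51.763,33.518,71.217,102.349,-41.181,73.178,120.826],[.5517,.0276,.2902],[[0.99988,0.00384,0.01501],[-0.0154,0.13601,0.99059],[0.00176,-0.9907,0.13606]]),D[2],D[3]]
S=(-1,-1,-1,-1,1,1,1)
def res2(p): 
    r=res(p[:9],S,[(np.array(j)+np.r_[0,p[9:14],0],t,R) for j,t,R in D2]); return np.r_[r,p[9:14]*1e-3]
q=least_squares(lambda p:res(p,S,D2),[-4.1,.37,.498,-.016,-.032,.469,.014,.375,265.8],x_scale=[50,.1,.1,.1,.1,.1,.1,.1,50])
print(q.cost,q.x.round(4)); print(res(q.x,S,D2).reshape(-1,12).round(4))
q2=least_squares(res2,np.r_[q.x,np.zeros(5)],x_scale=[50,.1,.1,.1,.1,.1,.1,.1,50]+[5]*5)
print(q2.cost,q2.x.round(4)); print(res(q2.x[:9],S,[(np.array(j)+np.r_[0,q2.x[9:],0],t,R) for j,t,R in D2]).reshape(-1,12).round(4))
E
python3 kin2.py
```

```text
0.0017338534057268296 [-4.151700e+00  3.846000e-01  5.014000e-01 -1.210000e-02 -3.080000e-02
  4.713000e-01  2.120000e-02  3.864000e-01  2.658369e+02]
[[ 0.0136  0.0074  0.0178  0.0001 -0.0001 -0.0002  0.0002  0.      0.0001
  -0.0001 -0.     -0.    ]
 [-0.0195  0.027  -0.002  -0.      0.      0.0001 -0.0001 -0.0002 -0.
   0.      0.     -0.0002]
 [ 0.005  -0.0011 -0.0215 -0.0001  0.0098 -0.0009 -0.0005 -0.0006  0.0001
   0.0099  0.     -0.0005]
 [-0.0155 -0.0138  0.0155 -0.0005  0.0003  0.0009 -0.0002 -0.0017 -0.0005
   0.0009  0.0003 -0.0012]
 [ 0.012   0.0053 -0.0098 -0.0003  0.009   0.0002 -0.0019 -0.0011 -0.
   0.0089 -0.0002 -0.0008]]
0.001452493838804971 [-4.040000e+00  3.930000e-01  5.005000e-01 -1.070000e-02 -2.920000e-02
  4.745000e-01  2.470000e-02  3.874000e-01  2.658566e+02  4.496000e-01
  1.555000e-01 -9.080000e-02 -6.630000e-02 -5.980000e-02]
[[ 0.013   0.0042  0.0103 -0.0004 -0.0015  0.001  -0.001  -0.005  -0.0004
   0.0002  0.     -0.0052]
 [-0.0176  0.0275 -0.0014 -0.     -0.0046  0.0016 -0.0016 -0.0023 -0.
  -0.0045  0.     -0.0023]
 [ 0.0061 -0.0024 -0.0123 -0.0001  0.0084 -0.0003 -0.0007 -0.0076  0.001
   0.0085 -0.0009 -0.0074]
 [-0.0137 -0.0132  0.0144 -0.0004 -0.0051 -0.0009  0.0018 -0.0049 -0.0004
  -0.0044  0.0001 -0.0046]
 [ 0.0108  0.0054 -0.0111 -0.0002  0.0029 -0.0011  0.0003 -0.004   0.0004
   0.0031 -0.0006 -0.0038]]
```

```bash
cat > kin3.py <<'E'
from kin import *
S=(-1,-1,-1,-1,1,1,1)
def fk3(j,p):
    R=rz(-j[0]+p[0]);t=np.array([0,0,p[1]])
    R=R@ry(j[1]); t=t+R@p[2:5]
    R=R@rz(-j[2])@ry(j[3]); t=t+R@p[5:8]
    R=R@rz(-j[4])@ry(j[5]); t=t+R@p[8:11]
    R=R@rz(-j[6]+p[11]); return t,np.c_[R[:,0],R[:,2],-R[:,1]]
D3=[D[0],D[1],([-51.763,33.518,71.217,102.349,-41.181,73.178,120.826],[.5517,.0276,.2902],[[0.99988,0.00384,0.01501],[-0.0154,0.13601,0.99059],[0.00176,-0.9907,0.13606]]),D[2],D[3]]
def r3(p):
    r=[]
    for j,t,R in D3:
        T,RR=fk3(j,p); r+=list((T-t)*5)+list((RR-np.array(R)).ravel())
    return np.array(r+list(np.array([p[3],p[6],p[9],p[2],p[5],p[8]])*.01))
q=least_squares(r3,[-4.15,.38,0,0,.5,0,0,.47,0,0,.386,265.8],x_scale=[50]+[.1]*10+[50])
P=q.x
if __name__=="__main__":
    print(P.round(4)); print(q.fun[:-6].reshape(-1,12)[:,:3].round(4)/5)
E
python3 kin3.py
```

```text
[-6.690000e-02  3.480000e-01 -6.000000e-04 -2.380000e-02  5.047000e-01
 -1.100000e-03 -1.960000e-02  4.471000e-01  9.000000e-04 -8.000000e-04
  3.360000e-01  2.699066e+02]
[[ 8.0e-05  1.4e-04  1.6e-04]
 [-1.2e-04 -2.0e-05 -2.0e-05]
 [ 2.0e-05  2.0e-05 -1.8e-04]
 [-2.0e-05  4.0e-05 -2.6e-04]
 [-4.0e-05 -2.0e-05  3.0e-04]]
```

```bash
cat > sim.py <<'E'
from kin3 import fk3,P,D3,np,Ro
LO=np.array([-154.64,-21.42,-72.66,13.99,-74.86,10.95,-158.01]);HI=np.array([154.64,123.67,72.17,137.28,254.86,109.41,158.01])
VM=np.array([136.94,136.94,180,180,180,180,180])*.7/12
def err(T,R,t,RR,w): return np.r_[T-t,w*Ro.from_matrix(R@RR.T).as_rotvec()]
def jac(q,w):
    t,R=fk3(q,P);J=np.zeros((6,7))
    for i in range(7):
        qq=q.copy();qq[i]+=.01;t2,R2=fk3(qq,P);J[:,i]=err(t2,R2,t,R,w)/np.radians(.01)
    return J
def call(q,rows,w=.3,lam=.02,n=8,bias=0):
    q=np.array(q,float);t0,R0=fk3(q,P);ct,cR=t0.copy(),R0.copy()
    for r in rows:
        T=t0+R0@np.array(r[:3])/1000;R=R0@Ro.from_euler('y',r[3],degrees=True).as_matrix()
        d=T-ct;L=np.linalg.norm(d);ct=ct+d*min(1,.0417/max(L,1e-9))
        v=Ro.from_matrix(R@cR.T).as_rotvec();a=np.linalg.norm(v);cR=Ro.from_rotvec(v*min(1,np.radians(7.16)/max(a,1e-9))).as_matrix()@cR
        q0=q.copy()
        for k in range(n):
            t,RR=fk3(q,P);e=err(ct,cR,t,RR,w);J=jac(q,w)
            act=np.ones(7,bool)
            for _ in range(4):
                Ja=J*act
                dq=np.degrees(Ja.T@np.linalg.solve(Ja@Ja.T+lam**2*np.eye(6),e))
                bad=act&(((q+dq>HI)&(dq>0)&(q>=HI-1e-6))|((q+dq<LO)&(dq<0)&(q<=LO+1e-6)))
                if not bad.any(): break
                act&=~bad
            q=np.clip(q+dq,LO,HI)
        dq=q-q0; sc=min(1,(VM/np.maximum(np.abs(dq),1e-9)).min()); q=q0+dq*sc
        if sc<1: ct,cR=fk3(q,P)
    return q
def show(q):
    t,R=fk3(q,P);print(np.round(q,1),t.round(3),"toolx",R[:,0].round(2),"tooly",R[:,1].round(3))
c1=[[60,-10,-20,-2],[100,-20,-60,-4],[130,-30,-100,-6],[170,-40,-140,-8],[210,-50,-180,-10],[250,-60,-220,-12],[290,-70,-260,-14],[330,-70,-300,-16],[370,-70,-330,-18],[400,-70,-360,-19]]+[[440,-70,-392,-19]]*7
c2=[[20,-40,0,0],[50,-80,0,0],[80,-100,0,0]]+[[x,-120,0,0] for x in(120,160,200,240,280,320,360,400,440,480,500)]
c3=[[200,0,0,0]]*6
c4=[[-40,0,0,0],[-80,10,0,0],[-120,30,0,0],[-160,50,0,0],[-200,70,0,0],[-240,80,0,0],[-280,90,-20,0],[-320,90,-40,0],[-320,90,-60,0],[-320,90,-70,0]]
if __name__=="__main__":
    for kw in (dict(),dict(w=1.),dict(lam=.1),dict(lam=.1,w=1)):
        print(kw);q=np.array(D3[0][0])
        for c in(c1,c2,c3,c4): q=call(q,c,**kw);show(q)
E
python3 sim.py
```

```text
{}
[-26.9  12.7  12.4 104.9  -3.   62.7  76.5] [0.5   0.1   0.301] toolx [ 1. -0. -0.] tooly [-0.    -0.002 -1.   ]
[-12.6  61.   55.3  16.7 -54.8 107.7  87.7] [0.86  0.076 0.418] toolx [ 1.   -0.04  0.02] tooly [ 0.021  0.089 -0.996]
[ -9.6  64.5  72.2  14.  -74.9 109.4  89.4] [0.872 0.055 0.407] toolx [ 1.   -0.04  0.02] tooly [ 0.027  0.134 -0.991]
[-51.5  32.3  72.2 102.  -40.5  73.  119.8] [0.555 0.015 0.303] toolx [ 1.   -0.04  0.02] tooly [ 0.027  0.134 -0.991]
{'w': 1.0}
[-26.9  12.7  12.4 104.9  -2.9  62.7  76.5] [0.5   0.1   0.301] toolx [ 1. -0. -0.] tooly [-0.    -0.002 -1.   ]
[-14.3  62.5  59.9  15.3 -54.8 108.6  88.3] [0.859 0.08  0.408] toolx [ 1.   -0.02  0.01] tooly [ 0.009  0.008 -1.   ]
[-10.   65.9  72.2  14.  -74.9 109.4  90.3] [0.872 0.062 0.385] toolx [ 1.   -0.02 -0.  ] tooly [ 0.002  0.13  -0.992]
[-50.4  34.9  72.2 101.9 -42.1  74.1 122.7] [0.555 0.013 0.288] toolx [ 1.   -0.02 -0.  ] tooly [ 0.002  0.13  -0.992]
{'lam': 0.1}
[-27.2  12.7  12.8 105.   -3.   62.7  76.6] [0.5   0.1   0.301] toolx [ 1. -0. -0.] tooly [-0.    -0.002 -1.   ]
[-11.5  61.1  23.7  14.  -21.4  92.5  84.3] [0.942 0.094 0.396] toolx [ 0.97 -0.    0.23] tooly [ 0.231  0.02  -0.973]
[-11.8  64.1  39.9  14.  -37.9  72.9  87.4] [1.055 0.087 0.41 ] toolx [ 0.85 -0.01  0.53] tooly [ 0.527  0.044 -0.849]
[-20.8  41.   23.8  93.3 -44.2  20.6 121.1] [0.831 0.025 0.162] toolx [ 0.85 -0.01  0.53] tooly [ 0.527  0.043 -0.849]
{'lam': 0.1, 'w': 1}
[-27.   12.7  12.5 105.   -3.   62.7  76.5] [0.5   0.1   0.301] toolx [ 1. -0. -0.] tooly [-0.    -0.002 -1.   ]
[-12.1  62.6  31.   14.  -28.2 103.   85.2] [0.884 0.088 0.373] toolx [ 1.   -0.    0.04] tooly [ 0.039  0.002 -0.999]
[-12.7  68.   56.   14.  -52.6  98.3  89.1] [0.923 0.075 0.325] toolx [ 1.   -0.    0.09] tooly [ 0.095  0.006 -0.995]
[-47.2  41.6  63.9 102.1 -45.3  59.3 122.7] [0.617 0.009 0.206] toolx [ 1.   -0.    0.09] tooly [ 0.095  0.006 -0.995]
```

```bash
cat > s1.py <<'E'
from sim import *
q=np.array(D3[2][0])
kw=dict(w=1.,lam=.02,n=4)
t0,R0=fk3(q,P)
for dw in [(1000,0,0),(1000,0,-200),(1000,0,300),(1000,-300,0),(1000,300,0),(0,0,1000),(500,0,1000),(-300,0,1000),(-1000,0,0),(-600,0,600),(0,-1000,0),(0,1000,300)]:
    d=R0.T@np.array(dw,float); rows=[[*d,0]]*20
    a=q;print(dw)
    for k in range(2):
        a=call(a,rows,**kw);show(a)
E
time python3 s1.py
```

```text
(1000, 0, 0)
[ -7.4  76.8  68.7  14.  -74.9  91.4  93.7] [0.969 0.033 0.213] toolx [ 0.99 -0.03  0.12] tooly [ 0.126  0.136 -0.983]
[ -7.3  79.   66.8  14.  -74.9  74.7  94.2] [1.057 0.03  0.193] toolx [ 0.93 -0.06  0.36] tooly [ 0.365  0.129 -0.922]
(1000, 0, -200)
[ -7.2  83.4  67.3  14.  -74.9  85.   94.6] [0.984 0.032 0.104] toolx [ 0.99 -0.03  0.12] tooly [ 0.121  0.135 -0.984]
[ -7.2  88.2  64.8  14.  -74.9  66.2  95.6] [1.065 0.029 0.037] toolx [ 0.94 -0.06  0.34] tooly [ 0.35   0.123 -0.929]
(1000, 0, 300)
[ -7.5  63.5  72.2  14.  -74.9 109.4  92.8] [0.872 0.024 0.422] toolx [ 1.   -0.02  0.05] tooly [ 0.05   0.135 -0.99 ]
[ -7.   59.3  72.2  14.  -74.9 109.4  92.7] [0.864 0.016 0.486] toolx [ 0.99 -0.03  0.12] tooly [ 0.123  0.144 -0.982]
(1000, -300, 0)
[  2.4  76.7  69.   14.  -74.9  92.9 103.4] [ 0.952 -0.132  0.214] toolx [ 0.99 -0.03  0.12] tooly [ 0.123  0.116 -0.986]
[  5.7  78.9  66.8  14.  -74.9  76.6 107. ] [ 1.027 -0.205  0.191] toolx [ 0.93 -0.05  0.35] tooly [ 0.356  0.055 -0.933]
(1000, 300, 0)
[-17.2  76.7  68.8  14.  -74.9  90.2  84. ] [0.956 0.198 0.215] too
[... 1297 characters left out ...]
oly [-0.064  0.087 -0.994]
[-84.6 -16.4 -14.9  82.5  -6.8 109.4 -13.1] [-0.062  0.281  0.676] toolx [ 1.   -0.02 -0.05] tooly [-0.05   0.059 -0.997]
(0, -1000, 0)
[ 47.4  72.6  72.2  14.  -74.9 109.4 148.3] [ 0.521 -0.7    0.284] toolx [ 1.   -0.02  0.03] tooly [ 0.033  0.153 -0.988]
[ 61.9  72.2  72.2  14.  -74.9 109.4 158. ] [ 0.329 -0.809  0.29 ] toolx [ 0.99 -0.1   0.06] tooly [ 0.073  0.135 -0.988]
(0, 1000, 300)
[-62.7  58.8  72.2  14.  -70.6 109.4  39.1] [0.492 0.707 0.49 ] toolx [ 1.   -0.02  0.01] tooly [ 0.008  0.146 -0.989]
[-79.5  55.8  72.2  14.  -69.3 109.4  22.8] [0.272 0.808 0.534] toolx [ 1.   -0.01 -0.01] tooly [-0.004  0.184 -0.983]
real	0m9.088s
user	0m9.623s
sys	0m0.060s
```

```bash
cat > s2.py <<'E'
from sim import *
kw=dict(w=1.,lam=.02,n=4)
def go(q,dw,n,turn=0):
    t0,R0=fk3(q,P);d=R0.T@np.array(dw,float); q=call(q,[[*d,turn]]*n,**kw);show(q);return q
def to(q,x,n,turn=0):
    t0,R0=fk3(q,P); return go(q,(np.array(x)-t0)*1000,n,turn)
def tail(a):
    print("tail");a=to(a,(.6,-.05,.30),16);a=to(a,(.56,-.05,.1),8);a=to(a,(.665,-.055,.005),6);b=to(a,(.535,-.055,.005),12)
    c=to(b,(.55,-.1,.15),6);c=to(c,(.505,-.36,.15),10);c=to(c,(.505,-.36,.04),5)
if __name__=="__main__":
    q=np.array(D3[2][0])
    print("A");a=go(q,(1000,-250,0),20);a=go(a,(1000,-250,0),20);a=go(a,(1000,-200,0),12);tail(a)
    print("B");a=go(q,(0,0,1000),14);a=to(a,(.6,0,.3),14);a=go(a,(1000,-100,-50),20);a=go(a,(1000,-100,0),20);a=go(a,(1000,0,0),12);tail(a)
E
python3 s2.py
```

```text
A
[  0.8  76.7  68.9  14.  -74.9  92.6 101.9] [ 0.957 -0.106  0.214] toolx [ 0.99 -0.03  0.12] tooly [ 0.124  0.119 -0.985]
[  3.3  82.2  66.1  14.  -74.9  73.2 105. ] [ 1.043 -0.161  0.137] toolx [ 0.93 -0.05  0.35] tooly [ 0.355  0.068 -0.933]
[  3.3  84.8  64.5  14.  -74.9  62.4 105.7] [ 1.088 -0.171  0.11 ] toolx [ 0.88 -0.06  0.48] tooly [ 0.478  0.036 -0.877]
tail
[-57.4  17.7  72.2 118.6 -44.7  34.5 129.7] [ 0.6  -0.05  0.3 ] toolx [ 0.88 -0.06  0.48] tooly [ 0.478  0.036 -0.877]
[-19.6  23.7  23.1 127.5 -74.9  11.  158. ] [ 0.577 -0.032  0.135] toolx [ 0.89 -0.07  0.46] tooly [ 0.458  0.029 -0.889]
[ -8.5  41.9  13.7 110.1 -74.9  11.  158. ] [ 0.694 -0.052  0.037] toolx [ 0.9  -0.07  0.43] tooly [ 0.43   0.028 -0.902]
[-13.8  31.1  18.  124.4 -74.9  11.  158. ] [ 0.578 -0.042  0.076] toolx [ 0.92 -0.08  0.38] tooly [ 0.382  0.024 -0.924]
[-20.9  23.2  35.7 125.8 -57.7  22.  147.5] [ 0.55 -0.1   0.15] toolx [ 0.92 -0.08  0.38] tooly [ 0.382  0.024 -0.924]
[ 34.1  27.4   6.9 111.9 -39.3  29.9 158. ] [ 0.505 -0.36   0.15 ] toolx [ 0.92 -0.08  0.38] tooly [ 0.382  0.024 -0.924]
[
[... 873 characters left out ...]
.9  13.9 158. ] [ 0.573 -0.022  0.121] toolx [ 0.9  -0.08  0.42] tooly [ 0.427  0.077 -0.901]
[ -5.9  42.5   9.9 110.4 -74.9  11.  158. ] [ 0.684 -0.037  0.023] toolx [ 0.91 -0.09  0.4 ] tooly [ 0.411  0.067 -0.909]
[ -9.5  31.7  13.3 124.2 -74.9  11.  158. ] [ 0.575 -0.035  0.066] toolx [ 0.93 -0.1   0.36] tooly [ 0.37   0.059 -0.927]
[-16.9  23.1  32.5 124.7 -55.8  24.  145.8] [ 0.55 -0.1   0.15] toolx [ 0.93 -0.1   0.36] tooly [ 0.37   0.059 -0.927]
[ 33.   28.3   9.2 110.3 -40.3  33.6 158. ] [ 0.505 -0.36   0.15 ] toolx [ 0.93 -0.1   0.36] tooly [ 0.37   0.059 -0.927]
[ 47.7  39.3  -9.7 111.2 -34.9  18.7 158. ] [ 0.505 -0.36   0.04 ] toolx [ 0.93 -0.1   0.36] tooly [ 0.37   0.059 -0.927]
```

```bash
nproc; cat > fsim.py <<'E'
import numpy as np
from kin3 import P
from sim import LO,HI,VM
def Rz(a):
    c,s=np.cos(a),np.sin(a);return np.array([[c,-s,0],[s,c,0],[0,0,1.]])
def Ry(a):
    c,s=np.cos(a),np.sin(a);return np.array([[c,0,s],[0,1,0],[-s,0,c]])
def fkj(q):
    j=np.radians(q);ax=[];pt=[]
    R=np.eye(3);t=np.zeros(3)
    ax.append(-R[:,2]);pt.append(t); R=R@Rz(-j[0]+np.radians(P[0])); t=np.array([0,0,P[1]])
    ax.append(R[:,1]);pt.append(t); R=R@Ry(j[1]);t=t+R@P[2:5]
    ax.append(-R[:,2]);pt.append(t);R=R@Rz(-j[2]); ax.append(R[:,1]);pt.append(t);R=R@Ry(j[3]);t=t+R@P[5:8]
    ax.append(-R[:,2]);pt.append(t);R=R@Rz(-j[4]); ax.append(R[:,1]);pt.append(t);R=R@Ry(j[5]);t=t+R@P[8:11]
    ax.append(-R[:,2]);pt.append(t);R=R@Rz(-j[6]+np.radians(P[11]))
    ax=np.array(ax);pt=np.array(pt)
    return t,np.c_[R[:,0],R[:,2],-R[:,1]],np.vstack([np.cross(ax,t-pt).T,ax.T])
def rv(R):
    v=np.array([R[2,1]-R[1,2],R[0,2]-R[2,0],R[1,0]-R[0,1]])/2;s=np.linalg.norm(v);a=np.arctan2(s,(np.trace(R)-1)/2)
    return v*(a/s if s>1e-9 else 1)
def rod(v):
    import cv2; return cv2.Rodrigues(np.array(v,float))[0]
def call(q,rows,lam=.02,n=4,trace=None):
    q=np.array(q,float);t0,R0,_=fkj(q);ct,cR=t0.copy(),R0.copy()
    for r in rows:
        T=t0+R0@np.array(r[:3])/1000;R=R0@Ry(np.radians(r[3]))
        d=T-ct;L=np.linalg.norm(d);ct=ct+d*min(1,.0417/max(L,1e-9))
        v=rv(R@cR.T);a=np.linalg.norm(v);cR=rod(v*min(1,.125/max(a,1e-9)))@cR
        q0=q.copy()
        for k in range(n):
            t,RR,J=fkj(q);e=np.r_[ct-t,rv(cR@RR.T)]
            act=np.ones(7,bool)
            for _ in range(4):
                Ja=J*act;dq=np.degrees(Ja.T@np.linalg.solve(Ja@Ja.T+lam**2*np.eye(6),e))
                bad=act&(((dq>0)&(q>=HI-1e-6))|((dq<0)&(q<=LO+1e-6)))
                if not bad.any(): break
                act&=~bad
            q=np.clip(q+dq,LO,HI)
        dq=q-q0;sc=min(1,(VM/np.maximum(np.abs(dq),1e-9)).min());q=q0+dq*sc
        if sc<1: ct,cR,_=fkj(q)
        if trace is not None: trace.append(fkj(q)[0])
    return q
def show(q):
    t,R,_=fkj(q);print(np.round(q,1),t.round(3),"tx",R[:,0].round(2),"ty",R[:,1].round(3))
def go(q,dw,n,turn=0,tr=None):
    t0,R0,_=fkj(q);d=R0.T@np.array(dw,float);return call(q,[[*d,turn]]*n,trace=tr)
def to(q,x,n,turn=0,tr=None):
    t0=fkj(q)[0];return go(q,(np.array(x)-t0)*1000,n,turn,tr)
E
cat > s3.py <<'E'
from fsim import *
import sys,time
from kin3 import D3
from multiprocessing import Pool
q0=np.array(D3[2][0])
def run(seed):
    r=np.random.default_rng(seed);q=q0;log=[];tr=[];n=0
    try:
        for k in range(r.integers(0,3)):
            x=(r.uniform(.3,.65),r.uniform(-.3,.3),r.uniform(.3,.75));tn=r.choice([0,0,60,-60,90,-90])
            nn=14;q=to(q,x,nn,tn,tr);log.append(("to",np.round(x,2).tolist(),nn,int(tn)));n+=nn
        for k in range(3):
            d=(1000,r.uniform(-400,400),r.uniform(-200,150));nn=int(r.choice([14,20]));q=go(q,d,nn,0,tr);log.append(("go",np.round(d).tolist(),nn));n+=nn
            if np.degrees(np.arcsin(fkj(q)[1][0,1]))>36: break
        ty=fkj(q)[1][:,1]
        tr=np.array(tr)
        m=(tr[:,0]>.58)&(tr[:,0]<.9); 
        if m.any() and tr[m,2].min()<.2: return None
        tilt=np.degrees(np.arcsin(ty[0]))
        if not(27<tilt<50 and abs(ty[1])<.2): return None
        qe=q
        best=None
        for tn in(0,90,180,-90):
            a=to(qe,(.6,-.05,.34),16);a=to(a,(.57,-.05,.34),26,tn) if tn else a
            R1=fkj(a)[1]; a=to(a,(.56,-.05,.12),8);a=to(a,(.665,-.055,.006),8);p1=fkj(a)[0].copy();R2=fkj(a)[1];b=to(a,(.535,-.055,.006),10);p2=fkj(b)[0];R3=fkj(b)[1]
            c=np.linalg.norm(p1-[.665,-.055,.006])+np.linalg.norm(p2-[.535,-.055,.006])+.3*np.linalg.norm(R3[:,1]-R1[:,1])
            if best is None or c<best[0]: best=(c,tn,a,b,R2[:,1],R3[:,1])
        return best[0],n,best[1],log,qe,best[2],best[3],tilt,best[4],best[5]
    except np.linalg.LinAlgError: return None
if __name__=="__main__":
    np.set_printoptions(precision=2,suppress=True)
    with Pool() as p: R=[x for x in p.map(run,range(int(sys.argv[1])),chunksize=4) if x]
    R.sort(key=lambda x:x[0]+x[1]*.0005); print(len(R))
    for x in R[:8]:
        print(*x[:4]);print("  ",x[4].round(1),x[5].round(1),x[6].round(1),x[7:],"\n")
E
time OMP_NUM_THREADS=1 python3 s3.py 60
```

```text
4
11
1.234409563185399e-08 54 -90 [('go', [1000.0, 129.0, -176.0], 20), ('go', [1000.0, 162.0, -88.0], 20), ('go', [1000.0, 384.0, -177.0], 14)]
   [-19.8  92.6  64.8  14.  -74.9  52.   83.9] [ 40.5  53.3 -43.4 112.7 103.7  15.8  94.9] [ 55.4  55.5 -54.8 129.8 124.8  26.4  79.7] (np.float64(28.402999455147334), array([ 0.48,  0.16, -0.86]), array([ 0.48,  0.16, -0.86])) 

8.272146952193862e-16 68 -90 [('to', [0.61, 0.16, 0.31], 14, -90), ('go', [1000.0, -360.0, -85.0], 14), ('go', [1000.0, 361.0, -14.0], 20), ('go', [1000.0, 228.0, -85.0], 20)]
   [-17.   83.4  21.   14.  -27.   54.1 158. ] [ 45.3  57.1 -48.6 115.7 125.3  21.1 158. ] [ 58.3  59.5 -56.6 132.5 138.1  31.7 151. ] (np.float64(27.612809473016974), array([ 0.55,  0.16, -0.82]), array([ 0.55,  0.16, -0.82])) 

0.13783344098221614 54 90 [('go', [1000.0, -111.0, 46.0], 20), ('go', [1000.0, 288.0, 24.0], 14), ('go', [1000.0, 210.0, 51.0], 20)]
   [-15.4  83.2  66.8  14.  -74.9  61.1  87.1] [ 11.1  42.3  -3.7 109.6 -74.9  11.   79. ] [ 20.9  32.8  -9.5 123.3 -74.9  11.   84.9] (np.float64(29.67455620072367), array([ 0.45,  0.16
[... 1215 characters left out ...]
00.0, 158.0, -167.0], 20), ('go', [1000.0, 209.0, 75.0], 20)]
   [-15.   85.6  65.8  14.  -74.9  55.1  87.9] [ 13.9  41.2  -5.8 108.7 -74.9  11.   -6.5] [ 25.8  32.  -13.1 123.2 -74.9  11.    0.1] (np.float64(33.16380827414485), array([ 0.49,  0.16, -0.86]), array([ 0.44,  0.19, -0.88])) 

0.2043669029498552 60 180 [('go', [1000.0, 113.0, -155.0], 20), ('go', [1000.0, -309.0, 29.0], 20), ('go', [1000.0, -239.0, -124.0], 20)]
   [  1.4  89.8  60.8  14.  -74.9  53.2 105.2] [  0.8  40.1   6.3 109.1 -74.9  11.   -9. ] [  6.7  29.1   3.  124.  -74.9  11.   -3.8] (np.float64(32.350281360353605), array([ 0.47,  0.08, -0.88]), array([ 0.42,  0.09, -0.9 ])) 

real	0m5.266s
user	0m15.695s
sys	0m0.256s
```

```bash
python3 -m creep '[[1000,25,-190,0,0],[1000,25,-190,0,0],[1000,25,-190,0,0],[1000,25,-190,0,0],[1000,25,-190,0,0],[1000,25,-190,0,0],[1000,25,-190,0,0],[1000,25,-190,0,0],[1000,25,-190,0,0],[1000,25,-190,0,0],[1000,25,-190,0,0],[1000,25,-190,0,0],[1000,25,-190,0,0],[1000,25,-190,0,0],[1000,25,-190,0,0],[1000,25,-190,0,0]]'; cat > st.py <<'E'
from h import *
s=readout.get_state()
print(s['joints'].round(2).tolist(),s['tool_pos'].round(4).tolist(),s['eef_rot'].round(3).tolist())
E
python3 st.py
```

```text
clock: 5.45
tool_pos: [0.9325, -0.0642, 0.2171]
eef_rot: [[0.999, 0.041, 0.011], [-0.017, 0.136, 0.991], [0.039, -0.99, 0.136]]
ft_force: [0.1, 0.1, -0.1]
opening: 0.001
[-1.44, 76.44, 69.18, 13.99, -74.86, 97.47, 99.85] [0.9325, -0.0642, 0.2171] [[0.999, 0.041, 0.011], [-0.017, 0.136, 0.991], [0.039, -0.99, 0.136]]
```

```bash
cat > s4.py <<'E'
from fsim import *
q=np.array([-1.44,76.44,69.18,13.99,-74.86,97.47,99.85])
for d in [(1000,0,0),(1000,-200,0),(1000,-300,100),(1000,-300,200),(1000,-300,400),(1000,-600,200)]:
  print(d);a=q
  for n in (20,20): a=go(a,d,n);show(a)
E
python3 s4.py
```

```text
(1000, 0, 0)
[ -4.4  81.9  66.6  14.  -74.9  77.2  97.5] [ 1.034 -0.019  0.136] tx [ 0.96 -0.05  0.28] ty [ 0.282  0.119 -0.952]
[ -6.1  85.6  64.7  14.  -74.9  60.   96.8] [1.111 0.004 0.102] tx [ 0.87 -0.07  0.49] ty [ 0.491  0.102 -0.865]
(1000, -200, 0)
[  0.8  81.9  66.6  14.  -74.9  77.9 102.7] [ 1.024 -0.112  0.135] tx [ 0.96 -0.04  0.28] ty [ 0.281  0.096 -0.955]
[  1.9  85.4  64.   14.  -74.9  61.  104.7] [ 1.096 -0.145  0.101] tx [ 0.87 -0.06  0.49] ty [ 0.488  0.048 -0.871]
(1000, -300, 100)
[  3.2  79.3  67.2  14.  -74.9  80.8 104.7] [ 1.011 -0.155  0.179] tx [ 0.96 -0.04  0.28] ty [ 0.281  0.087 -0.956]
[  5.7  81.3  64.8  14.  -74.9  65.2 107.7] [ 1.079 -0.214  0.17 ] tx [ 0.87 -0.06  0.49] ty [ 0.492  0.025 -0.87 ]
(1000, -300, 200)
[  3.1  76.7  67.8  14.  -74.9  83.3 104.3] [ 1.004 -0.153  0.222] tx [ 0.96 -0.04  0.28] ty [ 0.283  0.088 -0.955]
[  5.6  77.4  65.7  14.  -74.9  68.8 107. ] [ 1.071 -0.211  0.237] tx [ 0.87 -0.06  0.5 ] ty [ 0.498  0.027 -0.867]
(1000, -300, 400)
[  2.9  71.9  68.8  14.  -74.9  88.2 103.5] [ 0.985 -0.146  0.3  ] tx [ 0.96 -0.04  0.28] ty [ 0.283  0.092 -0.955]
[  5.2  69.8  67.3  14.  -74.9  76.1 105.6] [ 1.042 -0.2    0.36 ] tx [ 0.86 -0.06  0.5 ] ty [ 0.504  0.034 -0.863]
(1000, -600, 200)
[  9.7  77.   67.8  14.  -74.9  84.5 110.8] [ 0.973 -0.264  0.215] tx [ 0.96 -0.04  0.27] ty [ 0.268  0.063 -0.961]
[ 15.7  77.8  65.1  14.  -74.9  70.4 116.9] [ 1.011 -0.388  0.223] tx [ 0.88 -0.04  0.47] ty [ 0.471 -0.036 -0.882]
```

```bash
python3 -m creep '[[1010,-200,-260,0,0],[1010,-200,-260,0,0],[1010,-200,-260,0,0],[1010,-200,-260,0,0],[1010,-200,-260,0,0],[1010,-200,-260,0,0],[1010,-200,-260,0,0],[1010,-200,-260,0,0],[1010,-200,-260,0,0],[1010,-200,-260,0,0],[1010,-200,-260,0,0],[1010,-200,-260,0,0],[1010,-200,-260,0,0],[1010,-200,-260,0,0],[1010,-200,-260,0,0],[1010,-200,-260,0,0],[1010,-200,-260,0,0],[1010,-200,-260,0,0],[1010,-200,-260,0,0],[1010,-200,-260,0,0]]'; python3 st.py
```

```text
clock: 7.12
tool_pos: [0.9353, -0.1359, 0.2095]
eef_rot: [[0.997, 0.077, 0.011], [-0.021, 0.129, 0.991], [0.075, -0.989, 0.131]]
ft_force: [0.1, 0.0, 0.0]
opening: -0.001
[2.9, 76.89, 68.78, 14.05, -74.8, 95.44, 104.19] [0.9353, -0.1359, 0.2095] [[0.997, 0.077, 0.011], [-0.021, 0.129, 0.991], [0.075, -0.989, 0.131]]
```

```bash
sed -i 's/        if sc<1: ct,cR,_=fkj(q)/        ct,cR,_=fkj(q)/' fsim.py; cat > s5.py <<'E'
from fsim import *
q=np.array([-1.44,76.44,69.18,13.99,-74.86,97.47,99.85])
d=(1000,-300,200)
a=q
show(go(a,d,20))
q=np.array([2.9,76.89,68.78,14.05,-74.8,95.44,104.19])
for n in(1,2,4,8):
    a=q
    for k in range(16//n): a=go(a,d,n)
    print(n);show(a)
E
python3 s5.py
```

```text
[  2.8  77.   68.9  14.  -74.9  96.7 104.1] [ 0.929 -0.133  0.208] tx [ 1.   -0.02  0.05] ty [ 0.055  0.133 -0.99 ]
1
[  5.8  77.1  67.3  14.  -74.9  84.  106.9] [ 0.992 -0.194  0.214] tx [ 0.96 -0.04  0.27] ty [ 0.271  0.087 -0.959]
2
[  5.7  77.1  68.   14.  -74.9  89.2 106.8] [ 0.963 -0.187  0.208] tx [ 0.98 -0.03  0.18] ty [ 0.185  0.106 -0.977]
4
[  5.6  77.2  68.3  14.  -74.9  92.3 106.8] [ 0.946 -0.182  0.205] tx [ 0.99 -0.03  0.13] ty [ 0.132  0.118 -0.984]
8
[  5.4  77.2  68.5  14.  -74.9  93.9 106.6] [ 0.937 -0.177  0.204] tx [ 0.99 -0.02  0.1 ] ty [ 0.105  0.124 -0.987]
```

```bash
python3 -m creep '[[800,-200,-200,0,0]]' | tail -0; python3 st.py; python3 -m creep '[[800,-200,-200,0,0]]' | tail -0;  python3 -m creep '[[800,-200,-200,0,0]]' | tail -0;  python3 st.py; python3 -m creep '[[800,-200,-200,0,0],[800,-200,-200,0,0]]' | tail -0;python3 st.py
```

```text
[3.12, 76.68, 68.65, 14.04, -74.82, 94.08, 104.4] [0.9431, -0.1407, 0.2133] [[0.994, 0.105, 0.011], [-0.024, 0.125, 0.992], [0.102, -0.987, 0.127]]
[3.68, 75.93, 68.43, 14.06, -74.8, 91.32, 104.85] [0.9588, -0.1534, 0.2271] [[0.986, 0.165, 0.012], [-0.031, 0.113, 0.993], [0.162, -0.98, 0.117]]
[4.15, 75.14, 68.35, 14.04, -74.81, 89.95, 105.19] [0.9668, -0.1632, 0.2416] [[0.979, 0.202, 0.014], [-0.035, 0.105, 0.994], [0.199, -0.974, 0.11]]Exception ignored on flushing sys.stdout:
BrokenPipeError: [Errno 32] Broken pipe
Exception ignored on flushing sys.stdout:
BrokenPipeError: [Errno 32] Broken pipe
Exception ignored on flushing sys.stdout:
BrokenPipeError: [Errno 32] Broken pipe
Exception ignored on flushing sys.stdout:
BrokenPipeError: [Errno 32] Broken pipe
```

```bash
python3 -m creep '[[800,0,-250,0,0]]' >/dev/null; python3 -m creep '[[800,0,-250,0,0]]' >/dev/null; python3 -m creep '[[800,0,-250,0,0]]' >/dev/null; python3 -m creep '[[800,0,-250,0,0]]' >/dev/null; python3 -m creep '[[800,0,-250,0,0]]' >/dev/null; python3 -m creep '[[800,0,-250,0,0]]' ; python3 st.py
```

```text
clock: 8.03
tool_pos: [1.0174, -0.205, 0.2562]
eef_rot: [[0.928, 0.371, 0.023], [-0.05, 0.063, 0.997], [0.369, -0.926, 0.077]]
ft_force: [0.3, 0.3, -0.3]
opening: 0.003
[5.95, 75.06, 66.97, 14.05, -74.8, 79.65, 106.98] [1.0174, -0.205, 0.2562] [[0.928, 0.371, 0.023], [-0.05, 0.063, 0.997], [0.369, -0.926, 0.077]]
```

```bash
python3 -m creep '[[800,200,-200,0,0]]' >/dev/null; python3 -m creep '[[800,200,-200,0,0]]' >/dev/null; python3 -m creep '[[800,200,-200,0,0]]' >/dev/null; python3 -m creep '[[800,200,-200,0,0]]' >/dev/null; python3 -m creep '[[800,200,-200,0,0]]' >/dev/null; python3 -m creep '[[800,200,-200,0,0]]' ; python3 st.py
```

```text
clock: 8.53
tool_pos: [1.0723, -0.2281, 0.2624]
eef_rot: [[0.849, 0.527, 0.042], [-0.059, 0.014, 0.998], [0.525, -0.85, 0.043]]
ft_force: [1.2, -0.3, 0.4]
opening: 0.002
[6.39, 76.12, 65.57, 14.06, -74.8, 68.11, 107.64] [1.0723, -0.2281, 0.2624] [[0.849, 0.527, 0.042], [-0.059, 0.014, 0.998], [0.525, -0.85, 0.043]]
```

```bash
cat > s6.py <<'E'
from fsim import *
import sys
from multiprocessing import Pool
q0=np.array([6.39,76.12,65.57,14.06,-74.8,68.11,107.64])
ty0=fkj(q0)[1][:,1]
def marg(q): return np.minimum(q-LO,HI-q).min()
def run(seed):
    r=np.random.default_rng(seed);q=q0;log=[];n=0
    W=[((r.uniform(.8,.95),r.uniform(-.2,-.05),r.uniform(.36,.45)),8,0)]
    turns=[0,0,0,45,-45,90,-90,120,-120]
    tot=0
    for k in range(r.integers(1,4)):
        tn=int(r.choice(turns)); W.append(((r.uniform(.35,.62),r.uniform(-.25,.2),r.uniform(.3,.5)),max(14,int(abs(tn)/7)+2),tn));tot+=tn
    W.append(((.56,-.055,.12),10,int(r.choice([0,0,90,-90]))))
    for x,m,tn in W:
        x=tuple(np.round(x,2));q=to(q,x,m,tn);log.append((x,m,tn));n+=m
    a=to(q,(.66,-.055,.01),6);ra=fkj(a);b=to(a,(.53,-.055,.01),9);rb=fkj(b)
    c=np.linalg.norm(ra[0]-[.66,-.055,.01])+np.linalg.norm(rb[0]-[.53,-.055,.01])+.5*np.linalg.norm(rb[1][:,1]-ty0)
    return c+.0005*n-.005*min(10,marg(a))-.005*min(10,marg(b)),c,n,log,a,b,fkj(a)[1]
if __name__=="__main__":
    np.set_printoptions(precision=2,suppress=True)
    with Pool() as p: R=p.map(run,range(int(sys.argv[1])),chunksize=4)
    R.sort(key=lambda x:x[0])
    for x in R[:8]:
        print(round(x[0],3),round(x[1],4),x[2],[(tuple(map(float,l[0])),l[1],l[2]) for l in x[3]]);print("  ",x[4].round(1),x[5].round(1),x[6].ravel())
E
time OMP_NUM_THREADS=1 python3 s6.py 600
```

```text
-0.035 0.0114 46 [((0.83, -0.1, 0.43), 8, 0), ((0.41, -0.23, 0.33), 14, -45), ((0.58, 0.09, 0.36), 14, -90), ((0.56, -0.06, 0.12), 10, 0)]
   [ 36.7  52.5 -44.7 116.1 115.   28.  122.4] [ 46.8  52.3 -52.  133.4 130.1  37.3 108.8] [-0.53  0.51 -0.68  0.79  0.02 -0.61 -0.3  -0.86 -0.41]
-0.035 0.0069 46 [((0.88, -0.05, 0.38), 8, 0), ((0.4, -0.17, 0.37), 14, -45), ((0.46, 0.2, 0.4), 14, 0), ((0.56, -0.06, 0.12), 10, 0)]
   [ 28.8  48.2 -34.5 117.3 124.1  23.   22.6] [ 39.8  48.  -43.9 134.4 137.7  34.8  11.5] [ 0.63  0.52 -0.57  0.67  0.    0.74  0.39 -0.85 -0.35]
-0.032 0.0004 65 [((0.93, -0.07, 0.43), 8, 0), ((0.36, -0.1, 0.48), 14, 0), ((0.49, 0.1, 0.37), 14, 0), ((0.57, 0.12, 0.31), 19, -120), ((0.56, -0.06, 0.12), 10, 0)]
   [ 31.2  49.2 -36.9 117.2 123.9  23.7  97.8] [ 42.2  49.3 -46.  134.3 137.5  35.2  86.9] [-0.37  0.53 -0.77  0.9   0.01 -0.43 -0.21 -0.85 -0.48]
-0.032 0.0202 32 [((0.94, -0.19, 0.42), 8, 0), ((0.53, -0.23, 0.31), 14, -45), ((0.56, -0.06, 0.12), 10, -90)]
   [ 30.8  49.5 -38.3 116.4 116.5  26.1  68.9] [ 40.8  48.9 -46.6 133.7 131.7  36.4  55. ] [ 0.16  0.51 -0.8
[... 520 characters left out ...]
48.9 133.9 133.4  36.5  17.8] [ 0.64  0.52 -0.57  0.66  0.01  0.75  0.39 -0.86 -0.33]
-0.028 0.0272 37 [((0.87, -0.11, 0.43), 8, 0), ((0.58, -0.2, 0.32), 19, -120), ((0.56, -0.06, 0.12), 10, 0)]
   [ 29.6  48.2 -35.4 115.2 111.4  20.9  67.4] [ 41.6  47.9 -45.9 132.5 129.3  31.6  52.1] [ 0.24  0.48 -0.84  0.96  0.02  0.28  0.15 -0.88 -0.46]
-0.025 0.0094 60 [((0.84, -0.11, 0.42), 8, 0), ((0.39, 0.08, 0.45), 14, 0), ((0.38, -0.09, 0.47), 14, 0), ((0.6, -0.23, 0.36), 14, -90), ((0.56, -0.06, 0.12), 10, -90)]
   [ 35.5  52.3 -43.7 117.1 119.8  29.6 138.5] [ 44.9  52.  -50.6 134.4 133.5  39.5 126. ] [-0.73  0.53 -0.44  0.52 -0.   -0.86 -0.45 -0.85 -0.27]
real	0m24.677s
user	1m35.162s
sys	0m0.194s
```

```bash
python3 -m creep '[[-110,-200,175,0,0],[-110,-200,175,0,0],[-110,-200,175,0,0],[-110,-200,175,0,0],[-110,-200,175,0,0],[-110,-200,175,0,0],[-110,-200,175,0,0]]' ; python3 st.py
```

```text
clock: 9.12
tool_pos: [0.8969, -0.0643, 0.3724]
eef_rot: [[0.849, 0.527, 0.042], [-0.059, 0.016, 0.998], [0.525, -0.85, 0.045]]
ft_force: [0.7, 0.1, 0.6]
opening: 0.002
[-30.54, 50.66, 69.09, 71.14, -65.81, 60.9, 124.23] [0.8969, -0.0643, 0.3724] [[0.849, 0.527, 0.042], [-0.059, 0.016, 0.998], [0.525, -0.85, 0.045]]
```

```bash
python3 -m creep '[[-416,-264,-127,-45,0],[-416,-264,-127,-45,0],[-416,-264,-127,-45,0],[-416,-264,-127,-45,0],[-416,-264,-127,-45,0],[-416,-264,-127,-45,0],[-416,-264,-127,-45,0],[-416,-264,-127,-45,0],[-416,-264,-127,-45,0],[-416,-264,-127,-45,0],[-416,-264,-127,-45,0],[-416,-264,-127,-45,0],[-416,-264,-127,-45,0]]' ; python3 st.py
```

```text
clock: 10.2
tool_pos: [0.3978, -0.1709, 0.3729]
eef_rot: [[0.63, 0.528, -0.57], [0.664, 0.016, 0.748], [0.404, -0.849, -0.34]]
ft_force: [-0.5, -1.1, 0.1]
opening: 0.004
[-8.47, -21.16, 28.68, 129.76, -3.03, 39.33, 154.89] [0.3978, -0.1709, 0.3729] [[0.63, 0.528, -0.57], [0.664, 0.016, 0.748], [0.404, -0.849, -0.34]]
```

Re-plan from the actual joints.

```bash
cat > s7.py <<'E'
from fsim import *
q=np.array([-8.47,-21.16,28.68,129.76,-3.03,39.33,154.89])
a=to(q,(.46,.2,.4),12);show(a);a=to(a,(.56,-.055,.12),12);show(a)
for tn in(0,45,-135):
  print(tn);b=to(a,(.56,-.055,.12),int(abs(tn)/7)+2,tn);show(b);b=to(b,(.66,-.055,.01),6);show(b);b=to(b,(.53,-.055,.01),8);show(b)
E
python3 s7.py
```

```text
[  1.3  -8.2 -37.8 118.2  19.   43.3  83.4] [0.46 0.2  0.4 ] tx [0.63 0.66 0.4 ] ty [ 0.528  0.016 -0.849]
[ 30.6  24.7 -34.9 131.3 109.5  12.9  27.6] [ 0.555 -0.044  0.134] tx [0.63 0.67 0.4 ] ty [ 0.524  0.009 -0.851]
0
[ 33.5  27.8 -36.7 130.6 114.5  14.5  25.2] [ 0.56  -0.055  0.12 ] tx [0.63 0.67 0.4 ] ty [ 0.524  0.009 -0.851]
[ 30.4  48.9 -36.2 117.2 123.8  23.5  23.9] [ 0.66  -0.055  0.01 ] tx [0.63 0.67 0.4 ] ty [ 0.524  0.009 -0.851]
[ 41.4  48.8 -45.3 134.3 137.5  35.1  12.8] [ 0.53  -0.055  0.01 ] tx [0.63 0.67 0.4 ] ty [ 0.524  0.009 -0.851]
45
[ 43.3  32.  -48.9 130.2 107.1  20.8  -9.5] [ 0.56  -0.055  0.12 ] tx [ 0.85 -0.06  0.52] ty [ 0.524  0.009 -0.851]
[ 36.8  52.8 -44.8 116.9 118.9  29.2 -11.8] [ 0.66  -0.055  0.01 ] tx [ 0.85 -0.06  0.52] ty [ 0.524  0.009 -0.851]
[ 46.5  52.7 -51.7 134.1 132.9  38.9 -24.3] [ 0.53  -0.055  0.01 ] tx [ 0.85 -0.06  0.52] ty [ 0.524  0.009 -0.851]
-135
[ 25.9  25.7 -27.7 131.  124.2  11.  148.7] [ 0.56  -0.055  0.12 ] tx [-0.85  0.06 -0.52] ty [ 0.524  0.009 -0.851]
[ 24.5  46.4 -28.6 117.5 130.6  19.4 148.6] [ 0.66  -0.055  0.01 ] tx [-0.85  0.06 -0.52] ty [ 0.524  0.009 -0.851]
[ 36.2  45.8 -39.1 134.6 142.7  32.1 139.8] [ 0.53  -0.055  0.01 ] tx [-0.85  0.06 -0.52] ty [ 0.524  0.009 -0.851]
```

```bash
python3 -m creep '[[296,16,233,0,0],[296,16,233,0,0],[296,16,233,0,0],[296,16,233,0,0],[296,16,233,0,0],[296,16,233,0,0],[296,16,233,0,0],[296,16,233,0,0],[296,16,233,0,0],[296,16,233,0,0],[296,16,233,0,0],[296,16,233,0,0]]' ; python3 st.py
```

```text
clock: 11.2
tool_pos: [0.4595, 0.199, 0.3995]
eef_rot: [[0.63, 0.528, -0.57], [0.663, 0.015, 0.748], [0.403, -0.849, -0.341]]
ft_force: [0.1, 0.5, 0.2]
opening: 0.004
[3.32, -8.27, -39.53, 118.22, 18.61, 43.16, 83.86] [0.4595, 0.199, 0.3995] [[0.63, 0.528, -0.57], [0.663, 0.015, 0.748], [0.403, -0.849, -0.341]]
```

```bash
python3 -m creep '[[-216,264,-152,0,0],[-216,264,-152,0,0],[-216,264,-152,0,0],[-216,264,-152,0,0],[-216,264,-152,0,0],[-216,264,-152,0,0],[-216,264,-152,0,0],[-216,264,-152,0,0],[-216,264,-152,0,0],[-216,264,-152,0,0],[-216,264,-152,0,0],[-216,264,-152,7,0],[-216,264,-152,14,0],[-216,264,-152,21,0],[-216,264,-152,28,0],[-216,264,-152,35,0],[-216,264,-152,42,0],[-216,264,-152,45,0],[-216,264,-152,45,0]]' ; python3 st.py
```

```text
clock: 12.78
tool_pos: [0.548, -0.0566, 0.1394]
eef_rot: [[0.849, 0.526, 0.048], [-0.064, 0.011, 0.998], [0.525, -0.85, 0.043]]
ft_force: [-0.0, -0.1, -0.5]
opening: -0.001
[45.17, 28.41, -50.02, 131.0, 101.43, 18.42, -5.07] [0.548, -0.0566, 0.1394] [[0.849, 0.526, 0.048], [-0.064, 0.011, 0.998], [0.525, -0.85, 0.043]]
```

```bash
python3 -m creep '[[0,0,0,-5,0],[0,0,0,-5,0]]'; python3 - <<'E'
from h import *
s=optics.capture("scene");w=optics.capture("wrist");t=optics.capture("top")
cv2.imwrite("pics/s2.png",s);cv2.imwrite("pics/w2.png",w);cv2.imwrite("pics/t2.png",t)
E
```

```text
clock: 12.95
tool_pos: [0.547, -0.0586, 0.139]
eef_rot: [[0.85, 0.525, -0.028], [0.028, 0.008, 1.0], [0.525, -0.851, -0.008]]
ft_force: [-0.3, -0.5, 0.9]
opening: -0.0
```

View pics/s2.png

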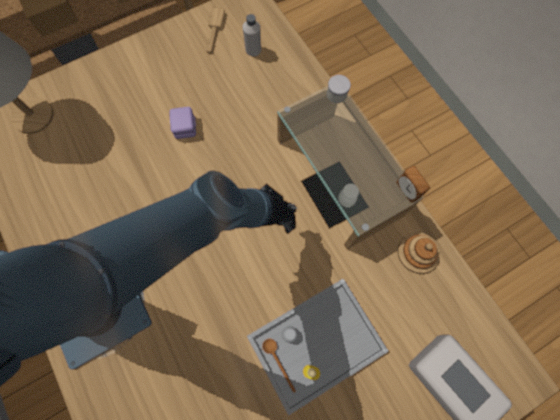

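View pics/w2.png

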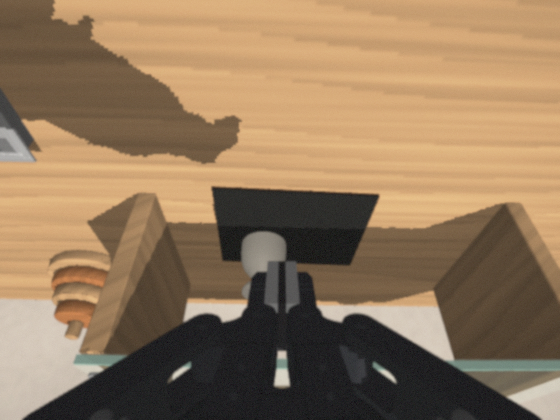

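View pics/t2.png

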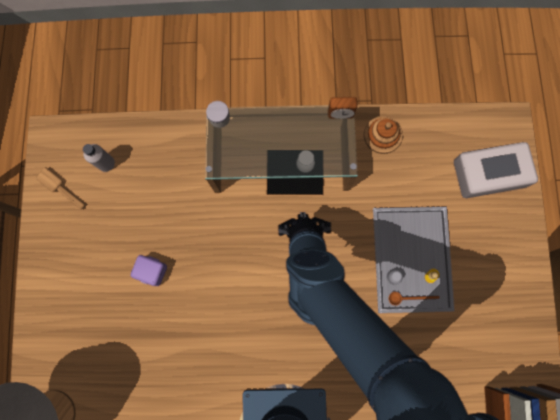

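```bash
python3 -m creep '[[-5,40,0,0,0],[-10,80,0,0,0],[-12,120,0,0,0],[-12,120,0,0,0],[10,135,0,0,0],[25,150,0,0,0],[34,159,0,0,0],[34,159,0,0,0],[34,159,0,0,0]]'; python3 - <<'E'
from h import *
s=optics.capture("scene");w=optics.capture("wrist")
crop(s,200,100,230,170,3.4,"pics/s3.png");cv2.imwrite("pics/w3.png",w)
E
python3 st.py
```

```text
clock: 13.85
tool_pos: [0.6604, -0.055, 0.0231]
eef_rot: [[0.85, 0.527, -0.025], [0.023, 0.01, 1.0], [0.527, -0.85, -0.004]]
ft_force: [0.1, 0.3, 0.2]
opening: -0.0
[36.44, 50.91, -44.43, 116.9, 116.71, 27.88, -6.04] [0.6593, -0.0551, 0.0227] [[0.85, 0.526, -0.025], [0.023, 0.01, 1.0], [0.526, -0.851, -0.004]]
```

View pics/s3.png

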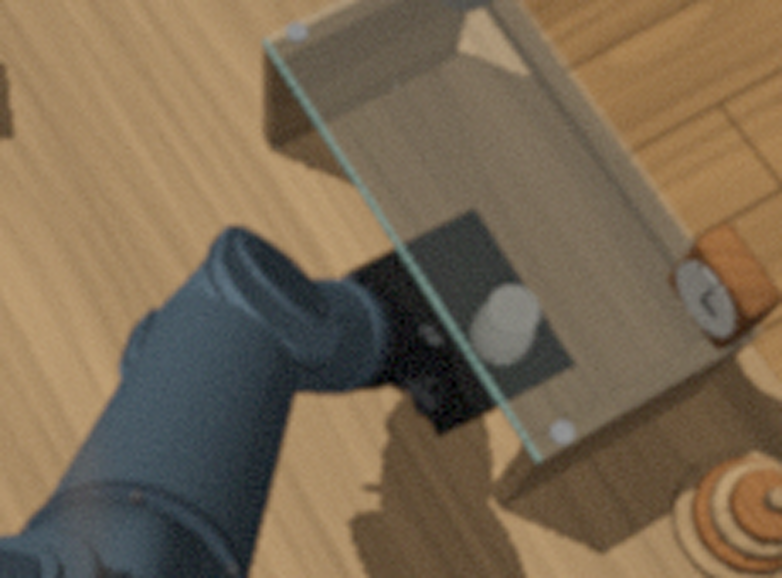

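View pics/w3.png

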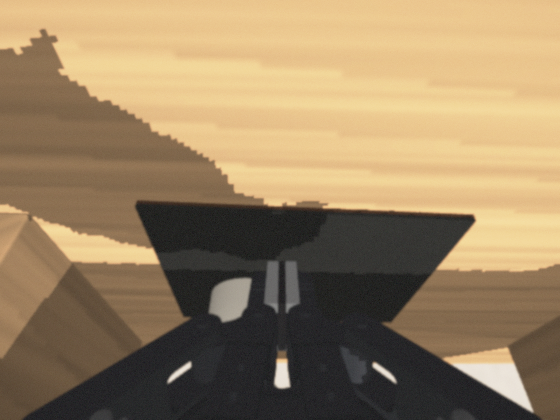

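```bash
python3 -m creep '[[-3,4,0,0,0],[-5,8,0,0,0],[-5,8.5,0,0,0]]';  python3 -m creep '[[-1,1.7,0,0,0],[-1,1.7,0,0,0]]';
```

```text
clock: 14.2
tool_pos: [0.6583, -0.0555, 0.0118]
eef_rot: [[0.851, 0.524, -0.025], [0.023, 0.009, 1.0], [0.524, -0.851, -0.004]]
ft_force: [-0.3, -1.2, -0.1]
opening: 0.001
clock: 14.37
tool_pos: [0.6577, -0.0557, 0.009]
eef_rot: [[0.852, 0.523, -0.024], [0.022, 0.01, 1.0], [0.523, -0.852, -0.004]]
ft_force: [0.2, 0.5, -0.1]
opening: 0.005
```

```bash
python3 -m creep '[[-1,1.7,0,0,0],[-1,1.7,0,0,0]]';  python3 -m creep '[[-0.5,1,0,0,0],[-0.5,1,0,0,0]]';
```

```text
clock: 14.53
tool_pos: [0.6587, -0.0554, 0.0081]
eef_rot: [[0.85, 0.525, -0.025], [0.023, 0.01, 1.0], [0.526, -0.851, -0.004]]
ft_force: [-1.2, 0.1, 7.1]
opening: 0.003
clock: 14.7
tool_pos: [0.6599, -0.0552, 0.0081]
eef_rot: [[0.849, 0.527, -0.025], [0.024, 0.01, 1.0], [0.528, -0.85, -0.004]]
ft_force: [-1.9, -0.5, 7.5]
opening: 0.0
```

```bash
python3 -m creep '[[-2.5,0,0,0,0],[-4,-1,0.1,0,0],[-6.5,-2.5,0.2,0,0],[-9.3,-4,0.3,0,0]]'
```

```text
clock: 15.03
tool_pos: [0.6516, -0.055, 0.0081]
eef_rot: [[0.847, 0.53, -0.026], [0.024, 0.009, 1.0], [0.531, -0.848, -0.005]]
ft_force: [2.5, -0.0, 7.3]
opening: 0.0
```

```bash
python3 -m creep '[[-5,-1.4,0.1,0,0],[-10.1,-4.6,0.3,0,0],[-16,-8.3,0.5,0,0],[-22,-12,0.6,0,0],[-27.9,-15.7,0.8,0,0],[-33.8,-19.4,1,0,0],[-38.9,-22.6,1.2,0,0],[-43.2,-25.2,1.3,0,0]]'; python3 - <<'E'
from h import *
s=optics.capture("scene");w=optics.capture("wrist")
crop(s,200,100,230,170,3.4,"pics/s4.png");cv2.imwrite("pics/w4.png",w)
E
python3 st.py
```

```text
clock: 15.7
tool_pos: [0.6032, -0.0548, 0.0081]
eef_rot: [[0.845, 0.534, -0.026], [0.025, 0.009, 1.0], [0.534, -0.846, -0.006]]
ft_force: [2.4, 0.7, 8.4]
opening: -0.004
[41.61, 53.35, -48.66, 124.63, 127.27, 34.19, -13.97] [0.6025, -0.0548, 0.0079] [[0.846, 0.533, -0.026], [0.025, 0.009, 1.0], [0.533, -0.846, -0.006]]
```

View pics/s4.png

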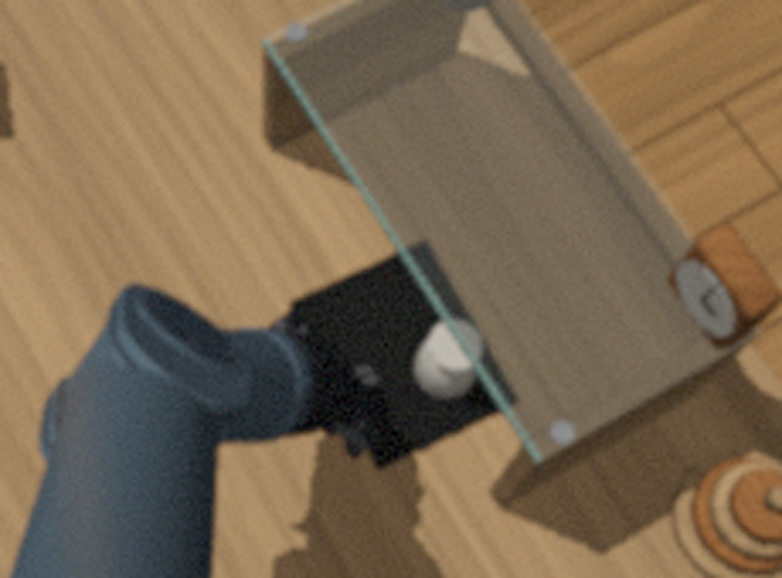

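View pics/w4.png

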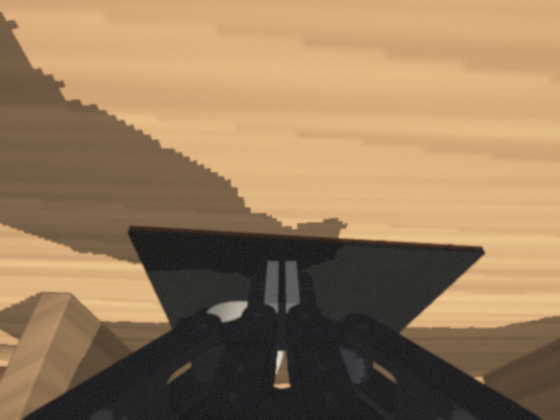

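```bash
python3 - <<'E'
from fsim import *
q=np.array([41.61,53.35,-48.66,124.63,127.27,34.19,-13.97])
for x in (.53,.522,.515,.50): show(to(q,(x,-.055,.0075),8))
E
```

```text
[ 46.9  53.7 -52.  134.4 134.4  40.2 -20.2] [ 0.53  -0.055  0.008] tx [0.85 0.03 0.53] ty [ 0.533  0.008 -0.846]
[ 47.4  53.8 -52.3 135.4 135.1  40.8 -20.8] [ 0.522 -0.055  0.007] tx [0.85 0.03 0.53] ty [ 0.533  0.008 -0.846]
[ 47.8  53.9 -52.5 136.3 135.7  41.4 -21.3] [ 0.515 -0.055  0.008] tx [0.85 0.03 0.53] ty [ 0.533  0.008 -0.846]
[ 62.6  74.4 -72.7 137.3 127.1  60.9   2.9] [ 0.503 -0.056  0.007] tx [0.85 0.03 0.53] ty [ 0.533  0.009 -0.846]
```

```bash
python3 -m creep '[[-5.9,-1.9,0.2,0,0],[-12.6,-6.2,0.4,0,0],[-19.4,-10.5,0.6,0,0],[-26.2,-14.7,0.8,0,0],[-32.9,-19,1,0,0],[-39.7,-23.2,1.2,0,0],[-46.5,-27.5,1.4,0,0],[-53.3,-31.8,1.6,0,0],[-60,-36,1.8,0,0],[-65.9,-39.8,2,0,0],[-70.2,-42.4,2.1,0,0],[-70.2,-42.4,2.1,0,0]]'; python3 - <<'E'
from h import *
s=optics.capture("scene");w=optics.capture("top")
crop(s,200,100,230,170,3.4,"pics/s5.png");crop(w,220,110,180,140,4.4,"pics/t5.png")
E
python3 st.py
```

```text
clock: 16.8
tool_pos: [0.5217, -0.0546, 0.0079]
eef_rot: [[0.843, 0.537, -0.028], [0.027, 0.009, 1.0], [0.537, -0.844, -0.007]]
ft_force: [-2.3, -2.0, 15.2]
opening: 0.0
[47.43, 54.06, -52.5, 135.25, 135.14, 41.11, -20.54] [0.5217, -0.0545, 0.0079] [[0.844, 0.536, -0.028], [0.027, 0.009, 1.0], [0.536, -0.844, -0.007]]
```

View pics/s5.png

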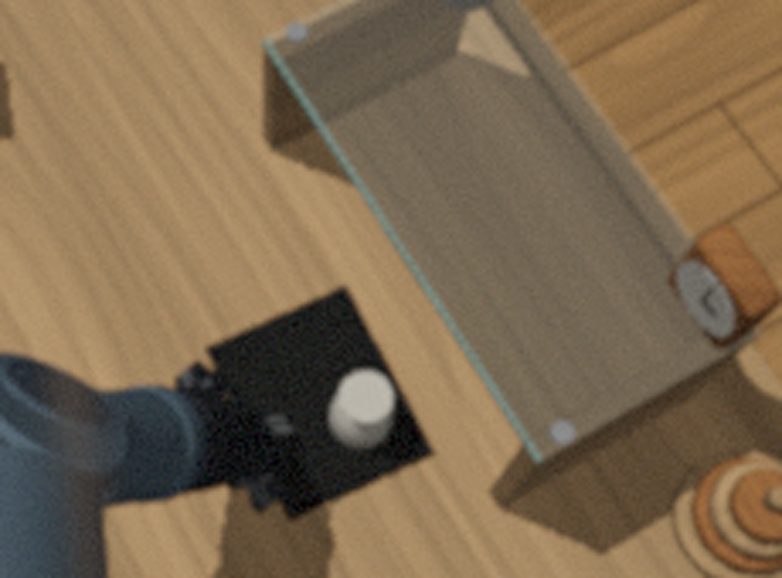

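View pics/t5.png

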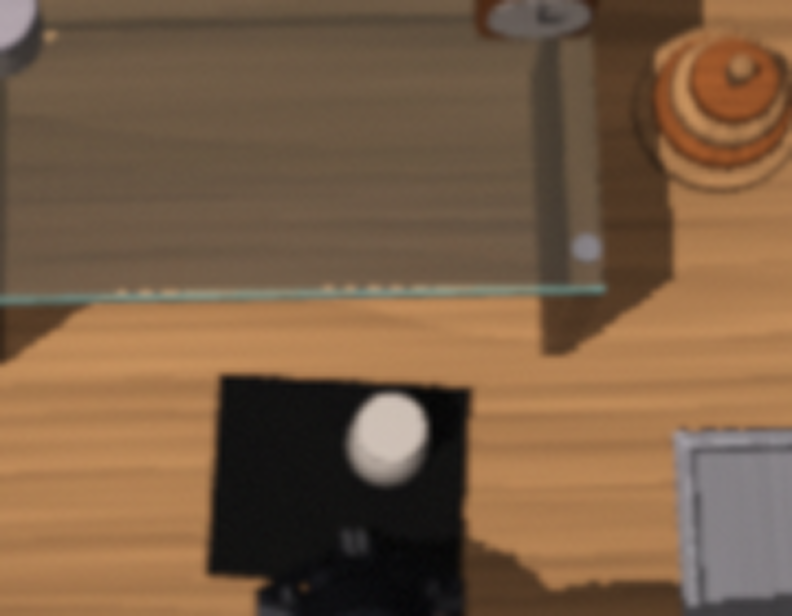

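```bash
python3 - <<'E'
from h import *
np.set_printoptions(precision=4,suppress=True)
T=lambda p:(np.array(p,float)+.5)/4.4-.5+[220,110]
S=lambda p:(np.array(p,float)+.5)/3.4-.5+[200,100]
print(plane("top",T([[220,377],[470,390],[210,575]]),.004))
print(plane("scene",S([[345,288],[432,453],[208,346]]),.004))
print("foot",plane("top",T([[390,428]]),.066),plane("scene",S([[367,396]]),.066),tri("top",T([390,428]),"scene",S([367,396])))
E
```

```text
[[ 0.6306  0.0263  0.004 ]
 [ 0.6181 -0.1323  0.004 ]
 [ 0.5038  0.0349  0.004 ]]
[[ 0.6307  0.0241  0.004 ]
 [ 0.6174 -0.132   0.004 ]
 [ 0.5068  0.0369  0.004 ]]
foot [[ 0.5822 -0.0777  0.066 ]] [[ 0.5833 -0.0787  0.066 ]] (array([ 0.5835, -0.0779,  0.0624]), np.float64(0.0011829915278106446))
```

```bash
python3 -m creep '[[4,-4,0,0,0],[9,-9,0,0,0],[15,-14,0,0,0],[15,-14,0,0,0],[40,-25,20,0,0],[70,-37,45,0,0],[96,-49,63,0,0],[96,-49,63,0,0],[105,-53,20,0,1],[116,-59,-26,0,1],[116,-59,-26,0,1],[116,-59,-26,0,1],[116,-59,-26,0,1],[116,-59,-26,0,1]]'; python3 - <<'E'
from h import *
cv2.imwrite("pics/w6.png",optics.capture("wrist"))
crop(optics.capture("top"),220,110,180,140,4.4,"pics/t6.png")
E
python3 st.py
```

```text
clock: 18.07
tool_pos: [0.5878, -0.0767, 0.1196]
eef_rot: [[0.844, 0.535, -0.029], [0.028, 0.011, 1.0], [0.536, -0.845, -0.006]]
ft_force: [-0.1, 0.4, -0.3]
opening: 0.842
[44.87, 34.55, -48.41, 126.25, 104.84, 20.02, 1.5] [0.588, -0.0762, 0.1196] [[0.844, 0.535, -0.03], [0.028, 0.011, 1.0], [0.536, -0.845, -0.006]]
```

View pics/w6.png

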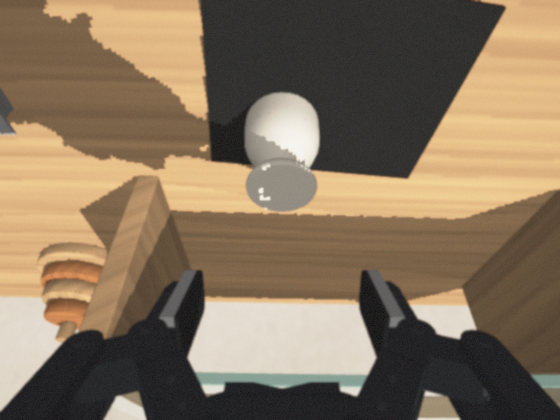

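View pics/t6.png

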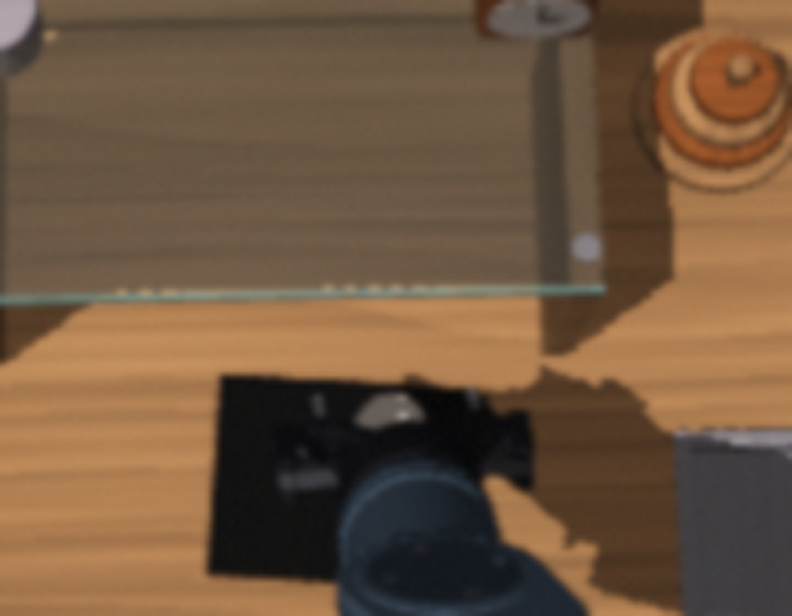

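```bash
python3 - <<'E'
from h import *
np.set_printoptions(precision=4,suppress=True)
print(plane("wrist",[[281.5,185],[246,185],[318,185],[281,159],[281,212]],.066))
print(plane("wrist",[[211,160],[408,178]],.004))
print(proj("wrist",[[.583,-.078,.066]]))
E
```

```text
[[ 0.5802 -0.0767  0.066 ]
 [ 0.581  -0.097   0.066 ]
 [ 0.5795 -0.0559  0.066 ]
 [ 0.5604 -0.0776  0.066 ]
 [ 0.605  -0.0763  0.066 ]]
[[ 0.6198 -0.1309  0.004 ]
 [ 0.6339  0.0289  0.004 ]]
[[279.1183 188.2153]]
```

```bash
python3 -m creep '[[-10,16,0,0,1],[-20,32,0,0,1],[-30,48,-0.5,0,1],[-40,63,-0.5,0,1],[-48,76,-0.5,0,1],[-54,85,-0.5,0,1],[-54,85,-0.5,0,1]]'; python3 -m creep '[[-2,4,0,0,1],[-4,7,0,0,1],[-4,7,0,0,1]]';python3 - <<'E'
from h import *
cv2.imwrite("pics/w7.png",optics.capture("wrist"))
E
```

```text
clock: 18.75
tool_pos: [0.5863, -0.0757, 0.0162]
eef_rot: [[0.846, 0.532, -0.031], [0.028, 0.014, 1.0], [0.532, -0.847, -0.003]]
ft_force: [-0.9, -0.5, 1.0]
opening: 1.004
clock: 19.0
tool_pos: [0.5866, -0.0753, 0.0079]
eef_rot: [[0.846, 0.532, -0.032], [0.028, 0.015, 1.0], [0.532, -0.847, -0.002]]
ft_force: [-0.8, -0.7, 0.7]
opening: 1.004
```

View pics/w7.png

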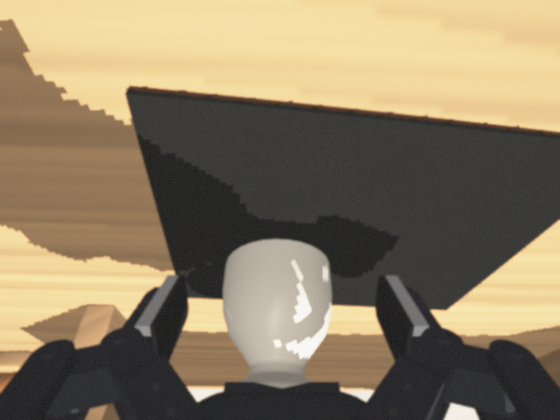

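```bash
python3 -m creep '[[1,-1.7,-1.5,0,1],[1,-1.7,-1.5,0,1]]';python3 -m creep '[[0,0,0,0,0.8],[0,0,0,0,0.7],[0,0,0,0,0.6],[0,0,0,0,0],[0,0,0,0,0],[0,0,0,0,0],[0,0,0,0,0],[0,0,0,0,0]]';python3 - <<'E'
from h import *
cv2.imwrite("pics/w8.png",optics.capture("wrist"))
E
```

```text
clock: 19.22
tool_pos: [0.5873, -0.0772, 0.0112]
eef_rot: [[0.845, 0.533, -0.032], [0.029, 0.014, 0.999], [0.534, -0.846, -0.003]]
ft_force: [0.8, 0.1, 0.3]
opening: 1.001
clock: 19.88
tool_pos: [0.5879, -0.077, 0.012]
eef_rot: [[0.844, 0.535, -0.032], [0.029, 0.014, 0.999], [0.535, -0.845, -0.004]]
ft_force: [-1.5, 0.0, 5.5]
opening: 0.545
```

View pics/w8.png

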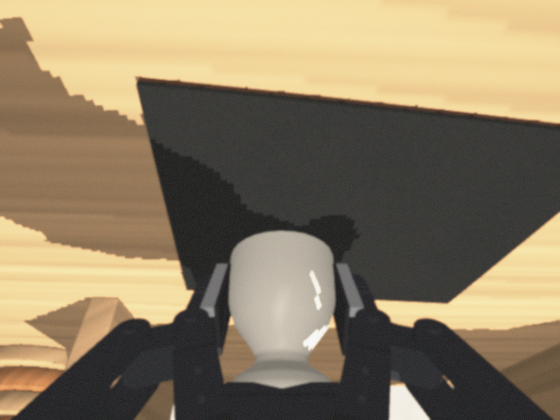

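```bash
python3 -m creep '[[1,-1.7,0,0,0],[3,-4.5,0,0,0],[6,-9.5,0,0,0],[11,-17,0,0,0],[11,-17,0,0,0]]';python3 - <<'E'
from h import *
cv2.imwrite("pics/w9.png",optics.capture("wrist"))
E
```

```text
clock: 20.35
tool_pos: [0.5888, -0.0768, 0.0339]
eef_rot: [[0.843, 0.536, -0.033], [0.03, 0.014, 0.999], [0.536, -0.844, -0.005]]
ft_force: [0.3, 0.3, -0.1]
opening: 0.539
```

View pics/w9.png

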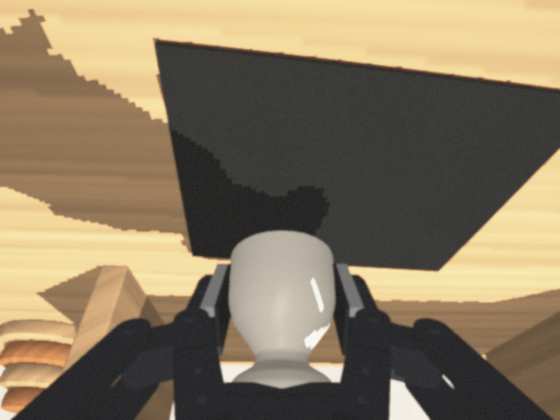

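```bash
python3 st.py; python3 - <<'E'
from fsim import *
from h import readout
q=readout.get_state()['joints']
t0,R0,_=fkj(q)
for x in [(.58,-.08,.12),(.52,-.358,.12),(.52,-.358,.011),(.52,-.358,.12),(.5,-.30,.2)]:
    q=to(q,x,10);show(q)
for w in [(.58,-.08,.12),(.52,-.358,.12),(.52,-.358,.05)]: print((R0.T@(np.array(w)-t0)*1000).round(1))
E
```

```text
[46.59, 50.02, -50.7, 126.38, 124.86, 31.32, -9.96] [0.5886, -0.0771, 0.0333] [[0.844, 0.536, -0.032], [0.03, 0.013, 0.999], [0.536, -0.844, -0.005]]
[ 4.590e+01  3.380e+01 -4.840e+01  1.275e+02  1.067e+02  1.920e+01
 -1.000e-01] [ 0.58 -0.08  0.12] tx [0.84 0.03 0.54] ty [ 0.536  0.012 -0.844]
[ 88.4  49.4 -63.5 114.9  62.6  22.2  81.5] [ 0.52  -0.358  0.12 ] tx [0.84 0.03 0.54] ty [ 0.536  0.012 -0.844]
[ 78.8  55.1 -48.1 115.4  93.9  11.6  53.6] [ 0.52  -0.358  0.011] tx [0.84 0.03 0.54] ty [ 0.536  0.012 -0.844]
[ 88.4  49.4 -63.5 114.9  62.6  22.2  81.5] [ 0.52  -0.358  0.12 ] tx [0.84 0.03 0.54] ty [ 0.536  0.012 -0.844]
[ 93.8  38.8 -72.7 120.   49.1  24.2  85.4] [ 0.5 -0.3  0.2] tx [0.84 0.03 0.54] ty [ 0.536  0.012 -0.844]
[ 37.  -79.2  -2.8]
[ -22.1 -114.8 -278.7]
[ -59.6  -55.7 -278.2]
```

```bash
python3 - <<'E'
from fsim import *
from h import readout
q0=readout.get_state()['joints']
for x in (.505,.52,.535):
  for y in (-.33,-.345,-.36,-.38):
    q=to(q0,(.58,-.08,.12),3);q=to(q,(x,y,.10),9);a=q;q=to(q,(x,y,.011),6);print(x,y,a[[2,4,5,6]].round(1),q[[2,3,4,5,6]].round(1),(fkj(q)[1][:,1]-fkj(q0)[1][:,1]).round(3))
E
```

```text
0.505 -0.33 [-58.3  69.7  16.   72.1] [-52.1 119.6 106.1  15.5  41.9] [ 0. -0.  0.]
0.505 -0.345 [-59.8  67.5  17.9  76.2] [-50.1 118.1 101.4  13.2  46.9] [0. 0. 0.]
0.505 -0.36 [-60.7  66.2  19.2  78.9] [-48.2 116.7  95.   11.2  53.5] [-0. -0. -0.]
0.505 -0.38 [-60.8  65.7  19.6  79.2] [-48.1 114.5  83.7  11.   66.2] [-0. -0. -0.]
0.52 -0.33 [-57.6  69.1  16.3  71.8] [-50.8 118.2 104.9  14.8  41.6] [ 0. -0.  0.]
0.52 -0.345 [-59.1  67.1  18.2  75.8] [-48.9 116.7  99.9  12.6  46.9] [0. 0. 0.]
0.52 -0.36 [-60.4  65.4  19.9  79.5] [-47.5 115.2  92.9  11.   54.4] [0. 0. 0.]
0.52 -0.38 [-60.6  64.8  20.5  80.3] [-47.4 113.1  81.8  11.   67. ] [0. 0. 0.]
0.535 -0.33 [-56.9  68.5  16.7  71.7] [-49.4 116.7 103.5  14.1  41.6] [ 0. -0.  0.]
0.535 -0.345 [-58.4  66.6  18.5  75.5] [-47.6 115.3  98.1  12.   47.4] [ 0. -0.  0.]
0.535 -0.36 [-59.7  65.1  20.2  79.1] [-46.8 113.8  90.6  11.   55.6] [0. 0. 0.]
0.535 -0.38 [-60.5  64.2  21.4  81. ] [-46.7 111.7  79.6  11.   68. ] [0. 0. 0.]
```

```bash
python3 -m creep '[[10,-20,-1,0,0],[22,-45,-2,0,0],[34,-70,-3,0,0],[37,-79,-15,0,0],[34,-82,-40,0,0],[25,-84,-70,0,0],[16,-87,-100,0,0],[7,-89,-130,0,0],[-2,-91,-160,0,0],[-11,-93,-190,0,0],[-20,-95,-218,0,0],[-28,-98,-244,0,0],[-33,-99,-260,0,0],[-34,-99,-265,0,0],[-34,-99,-265,0,0],[-34,-99,-265,0,0]]';python3 - <<'E'
from h import *
cv2.imwrite("pics/w10.png",optics.capture("wrist"))
cv2.imwrite("pics/s10.png",optics.capture("scene"))
E
python3 st.py
```

```text
clock: 21.73
tool_pos: [0.5154, -0.3434, 0.0997]
eef_rot: [[0.844, 0.536, -0.032], [0.029, 0.014, 0.999], [0.536, -0.844, -0.004]]
ft_force: [0.3, 1.0, -1.0]
opening: 0.543
[85.36, 48.51, -59.21, 116.93, 67.16, 18.04, 76.0] [0.516, -0.3422, 0.1001] [[0.843, 0.536, -0.035], [0.032, 0.015, 0.999], [0.536, -0.844, -0.005]]
```

View pics/w10.png

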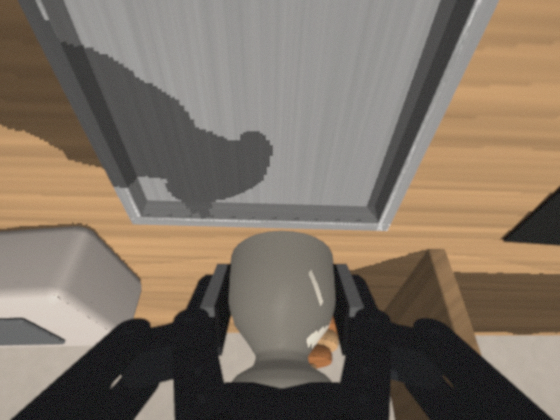

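View pics/s10.png

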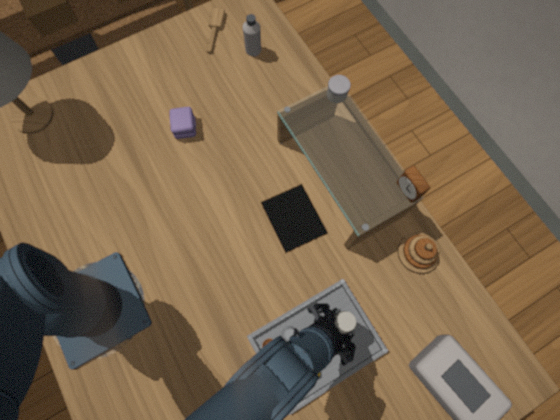

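```bash
python3 -m creep '[[-8,13,0,0,0],[-18,28,0,0,0],[-28,43,0,0,0],[-36,56,0,0,0],[-41,65,0,0,0],[-44,69,0,0,0],[-44,69,0,0,0],[-44,69,0,0,0]]'; python3 st.py
```

```text
clock: 22.5
tool_pos: [0.5164, -0.341, 0.0186]
eef_rot: [[0.843, 0.536, -0.038], [0.034, 0.017, 0.999], [0.536, -0.844, -0.004]]
ft_force: [0.2, 0.0, -0.9]
opening: 0.546
[79.56, 54.85, -50.26, 117.08, 96.56, 13.24, 50.49] [0.5164, -0.341, 0.0186] [[0.843, 0.536, -0.038], [0.034, 0.017, 0.999], [0.536, -0.844, -0.004]]
```

```bash
python3 -m creep '[[-1,1.7,0,0,0],[-2.1,3.4,0,0,0],[-2.7,4.2,0,0,0],[-2.7,4.2,0,0,0]]'; python3 -m creep '[[-0.5,0.8,0,0,0],[-0.8,1.3,0,0,0],[-0.8,1.3,0,0,0]]'
```

```text
clock: 22.83
tool_pos: [0.5163, -0.341, 0.0136]
eef_rot: [[0.843, 0.536, -0.038], [0.034, 0.017, 0.999], [0.536, -0.844, -0.005]]
ft_force: [-0.3, 0.2, -1.1]
opening: 0.545
clock: 23.08
tool_pos: [0.5163, -0.3411, 0.012]
eef_rot: [[0.843, 0.536, -0.038], [0.034, 0.017, 0.999], [0.536, -0.844, -0.004]]
ft_force: [0.3, 0.5, -0.6]
opening: 0.544
```

```bash
python3 -m creep '[[-0.4,0.6,0,0,0],[-0.6,1,0,0,0],[-0.6,1,0,0,0]]'; python3 -m creep '[[-0.4,0.7,0,0,0],[-0.4,0.7,0,0,0]]'
```

```text
clock: 23.33
tool_pos: [0.5165, -0.3411, 0.0111]
eef_rot: [[0.843, 0.536, -0.038], [0.034, 0.016, 0.999], [0.537, -0.844, -0.005]]
ft_force: [-1.4, -0.4, 3.1]
opening: 0.541
clock: 23.5
tool_pos: [0.517, -0.3412, 0.0111]
eef_rot: [[0.842, 0.537, -0.038], [0.035, 0.016, 0.999], [0.538, -0.843, -0.005]]
ft_force: [-4.1, 0.2, 8.2]
opening: 0.545
```

```bash
python3 -m creep '[[0,0,0,0,0.56],[0,0,0,0,0.6],[0,0,0,0,0.7],[0,0,0,0,0.8],[0,0,0,0,1],[0,0,0,0,1],[0,0,0,0,1]]'; python3 - <<'E'
from h import *
cv2.imwrite("pics/w11.png",optics.capture("wrist"))
E
```

```text
clock: 24.08
tool_pos: [0.517, -0.3411, 0.011]
eef_rot: [[0.842, 0.537, -0.038], [0.035, 0.016, 0.999], [0.538, -0.843, -0.005]]
ft_force: [0.8, -0.6, 1.0]
opening: 1.002
```

View pics/w11.png

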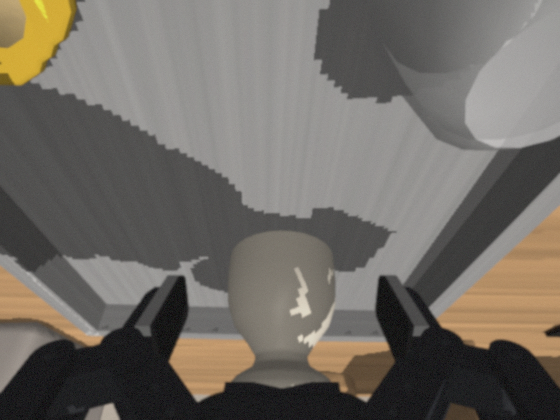

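```bash
python3 -m creep '[[5,-8,0,0,1],[15,-23,0,0,1],[27,-42,0,0,1],[40,-63,0,0,1],[54,-84,0,0,1],[67,-105,0,0,1],[80,-126,0,0,1],[80,-126,40,0,1],[80,-126,80,0,1],[80,-126,120,0,1],[80,-126,150,0,1],[80,-126,150,0,1],[80,-126,150,0,1]]'; python3 - <<'E'
from h import *
t=optics.capture("top");s=optics.capture("scene")
cv2.imwrite("pics/t12.png",t);cv2.imwrite("pics/s12.png",s)
crop(s,230,160,180,180,3.3,"pics/s12c.png")
E
```

```text
clock: 25.22
tool_pos: [0.5109, -0.1884, 0.1598]
eef_rot: [[0.843, 0.537, -0.043], [0.04, 0.017, 0.999], [0.537, -0.843, -0.007]]
ft_force: [0.3, -0.6, -1.0]
opening: 1.006
```

View pics/t12.png

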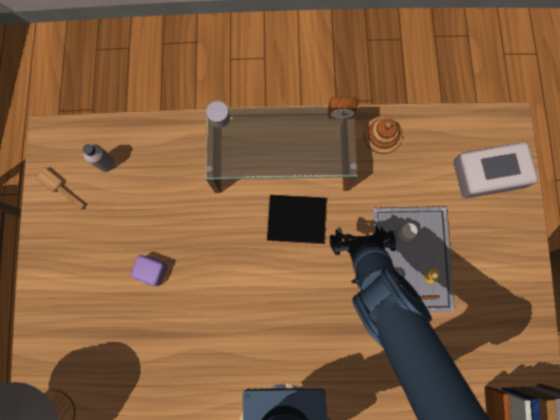

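View pics/s12.png

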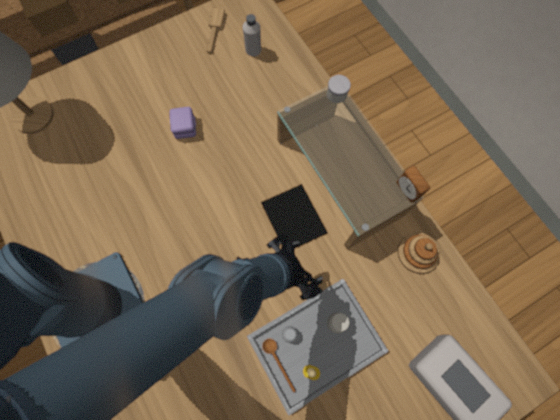

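```bash
python3 - <<'E'
from h import *
np.set_printoptions(precision=4,suppress=True)
a=cv2.imread("pics/scene0.png");b=cv2.imread("pics/s12.png");t0=cv2.imread("pics/top0.png");t=cv2.imread("pics/t12.png")
def cen(im,lo,hi,box):
    x,y,w,h=box;m=cv2.inRange(cv2.cvtColor(im[y:y+h,x:x+w],cv2.COLOR_BGR2HSV),lo,hi);q=np.argwhere(m>0);return (q.mean(0)[::-1]+[x,y]).round(2),len(q)
for nm,lo,hi,bx in [("pac",(22,150,90),(35,255,255),(295,355,40,40)),("spoon",(3,120,60),(18,255,220),(262,335,40,60)),("case",(115,40,40),(150,255,255),(160,100,40,50)),]:
    print(nm,cen(a,lo,hi,bx),cen(b,lo,hi,bx))
for nm,bx in [("cover",(278,322,28,26)),("jar",(325,72,30,30)),("clock",(395,165,35,35)),("pot",(395,230,50,45)),("tray edge",(250,330,20,60))]:
    x,y,w,h=bx;print(nm,np.abs(a[y:y+h,x:x+w].astype(int)-b[y:y+h,x:x+w]).mean().round(2))
# mat mask
for n,im,bx in(("top",t,(255,185,85,65)),("scene",b,(255,175,80,80))):
    x,y,w,h=bx;m=(im[y:y+h,x:x+w].max(2)<45).astype(np.uint8)
    m=cv2.morphologyEx(m,cv2.MORPH_OPEN,np.ones((5,5)));k=np.argwhere(m)[:,::-1].astype(np.float32);r=cv2.boxPoints(cv2.minAreaRect(k))+[x,y];print(n,r.round(1).tolist());print(plane(n,r,.004))
crop(t,365,195,100,125,4.7,"pics/t12c.png");crop(b,290,280,100,100,5,"pics/s12c.png")
E
```

```text
pac (array([311.62, 371.97]), 117) (array([311.29, 371.83]), 102)
spoon (array([274.73, 355.52]), 240) (array([274.73, 355.56]), 241)
case (array([182.47, 122.65]), 645) (array([182.32, 122.36]), 646)
cover 5.34
jar 5.13
clock 4.75
pot 4.99
tray edge 4.53
top [[267.2, 242.5], [270.5, 194.4], [342.3, 199.3], [339.0, 247.5]]
[[ 0.4976  0.0353  0.004 ]
 [ 0.6332  0.0237  0.004 ]
 [ 0.6139 -0.1764  0.004 ]
 [ 0.4792 -0.1611  0.004 ]]
scene [[254.4, 206.8], [301.2, 183.4], [327.8, 236.6], [281.0, 260.0]]
[[ 0.4836  0.0321  0.004 ]
 [ 0.6324  0.0264  0.004 ]
 [ 0.6144 -0.1423  0.004 ]
 [ 0.4721 -0.1336  0.004 ]]
```

View pics/s12c.png

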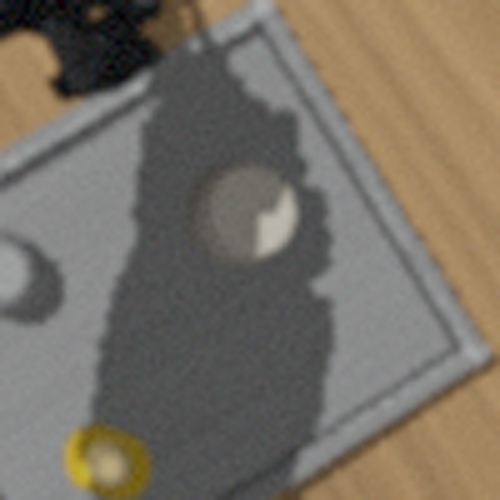

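View pics/t12c.png

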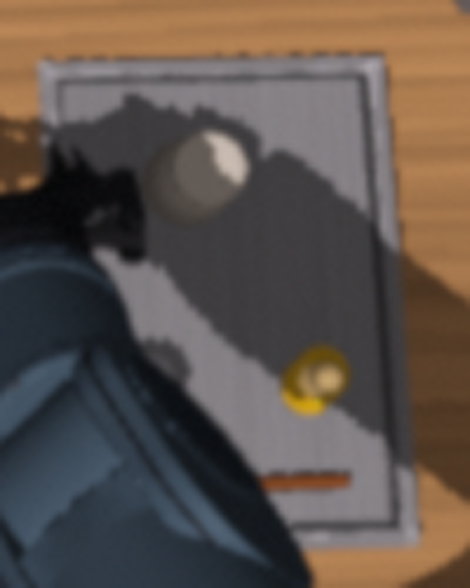

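```bash
python3 - <<'E'
from h import *
np.set_printoptions(precision=4,suppress=True)
T=(np.array([211,168])+.5)/4.7-.5+[365,195];S=(np.array([252,211])+.5)/5-.5+[290,280]
print(tri("top",T,"scene",S),plane("top",[T],.065),plane("scene",[S],.065))
# rim outline visible: left extreme 147,185 ; bottom 195,226 in top crop
R=(np.array([[147,187],[195,226]])+.5)/4.7-.5+[365,195];print(plane("top",R,.012))
print(readout.get_state()['clock'])
E
```

```text
(array([ 0.5125, -0.3425,  0.0648]), np.float64(0.00044465476074104357)) [[ 0.5127 -0.3424  0.065 ]] [[ 0.5122 -0.3425  0.065 ]]
[[ 0.5103 -0.3179  0.012 ]
 [ 0.4867 -0.3445  0.012 ]]
25.3167
```

```bash
python3 -c "
from rig import ctrl
print(ctrl.hand_in())"
```

```text
the job is handed in; nothing more can be done
None
```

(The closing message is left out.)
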